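# Close up a split bearing housing and gauge its seam

### The arm

A 7-joint arm with a two-finger parallel gripper is mounted at the origin on the work surface. World frame = base frame: x ahead of the robot, y to its left, z up, the work surface at z = 0. Lengths are in m, angles in degrees, forces in N, time in s.
With the tool pointing down it reaches from about 0.425 to 0.825 m from the base axis. Payload 3.6 kg.
Tool frame: the origin (TCP) lies on the centre line of the jaws, within the pads' length; the fingertips stand 11 mm ahead of it and the grasp point (between the pads) lies 8 mm behind it; z points along the fingers, y is the line along which they close (so a half turn about z gives the same grasp; the last joint's range is limited). The gripper opens to 85 mm and grips with 20 to 120 N. Pads are 22 mm wide; open, the fingers measure 114 mm over their backs; the gripper's body (76 mm by 85 mm) begins 54 mm behind the grasp point. The pads swing forward as they close: fully open they stand 13 mm farther back than shut.
Start: joints at [73.94, 35.231, -0.722, 81.555, 0.464, 63.22, -2.315], TCP at [0.163, -0.629, 0.242] pointing down, gripper open.
Joint ranges: [-178.69, 178.69], [-17.37, 117.87], [-77.05, 75.6], [15.02, 138.74], [-78.02, 258.01], [0.78, 113.62], [-162.83, 162.83]. Speed limits (degrees/s): [159.86, 159.86, 180, 180, 180, 180, 180].

### API

Orientations are given as a 3x3 rotation matrix whose columns are the frame's x, y, z axes.
In Python, from cell import * gives the robot as it stands.
- The arm moves only by the tool apply_moves, never from a script. Its argument "moves" is a list of rows, each a list of 3 entries, a list of its own where there are three numbers: the opening, from 0 (shut) to 1 (fully open), then the shift along the tool's x, y, z in m, then the turn about the tool's z in degrees. In form: [[claw, [tx, ty, tz], roll], ...]. A call has 1 to 5 rows; each row shifts and turns the commanded pose from where the row before left it, along the tool's axes as they then stand; what a row does not reach is not made up. A row lasts 1/8 s, in which the tool goes at most 62.5 mm and 10.7 degrees, less where a joint would pass 70% of its speed; a pose out of reach is approached as far as the arm can. A call with a gripper value outside its range is refused whole. The fingers move at their own pace and stop on an object; "force" is the grip in N (left out, the last holds). Time passes only in rows, so rows that do not move let the fingers close. It gives the time, the measured TCP pose, the force, the opening and the grip force at its end, in the units of the state.
- read_state(): the state, without advancing time (a new reading comes with each control period).
- read_camera(name): name is "side" or "top"; returns the picture (480x640x3 uint8, red, green, blue); there is no depth.
- calibration(name): a dict with "camera_matrix" (3x3 intrinsics, pixels), "k1" (the pictures are not rectified: a ray, as slopes to the right and down, at radius r is drawn at 1 + k1 r^2 times it, then the intrinsics apply), "R" (3x3) and "t" (3): a world point X has camera coordinates R X + t. Camera axes: x right, y down, z forward; pixel columns grow to the right and rows downward; lengths in m; the calibration is good to about 2 mm. A picture is of the moment at which its call begins. calibration takes no time and is no camera call.
- finish_job(): hands the job in; it is judged then, once.
Trained networks look in the newest picture that a camera, given by its name, has taken for a name from the list of things; names that differ only in an ending like _2 or _b are one class to them, and where a whole thing is asked for, a point or a joint stands for the part that bears it (a point fixed in the world has none). Each returns a list of dicts, best first, with "score" (0 to 1); they miss things now and then, are a little off and sometimes report something else, mostly with a low value. They report only what shows in the picture. A call takes as long as a camera call. They do not tell look-alikes from the thing itself.
- look_for(camera, name): "point" ([x, y, z] in m, in world coordinates, good to about 4 mm: the middle of the surface that is visible of it).
- pinpoint(camera, name): "point" ([x, y, z] in m, in world coordinates, good to about 4 mm: a listed point, or the origin of a listed thing).
The state is a dict: "clock": time; "joint_pos": joint angles; "joint_velocities": joint speeds; "tau": joint torques, N m; "tcp_pos": TCP position; "orientation": TCP orientation; "force": force on the tool from outside, world axes, zero at the start; "torque": the same for the moment, N m; "opening": opening from 0.0 (shut) to 1.0 (fully open); "gripper_force": force on a finger pad.
Only numpy, scipy, OpenCV 4.12 (cv2) and the standard library are available. Lean on these libraries where they do the work, as an engineer would, in place of code of your own. Each camera call takes 0.05 s, during which the arm holds its last target. There are 200 camera calls.

### The job

Assemble the split bearing housing: slide all the collars lying on the bench down its post, fully home, largest at the bottom and each next one smaller, and only then swing both blue halves shut so that their flanges meet edge to edge. Check the seam by pushing the red-handled gauge's blade down into the slot between the closed flanges until its shoulder rests on them, leave it there for a second, then put the gauge back fully down in its wooden stand. Leave the can, the wrench and the battery where they are.

Things in the scene. Friction and masses are not known exactly. Their poses are not given: they have to be found in the camera images.
- housing: Split bearing housing, fixed: grey base plate 190 x 120 x 10 mm with a steel post and a hinge pin. Origin on the bench under the post; z up; +x runs from the seam side past the post to the hinge pin. Closed, two blue half shells make a round wall about the post, inner radius 34, outer 39 mm, 11 to 62 mm above the bench, open on top, with a double flange sticking out to -x, x = -76 to -39 mm
- seat (a point): foot of the post, on its axis, at the top of the base plate (10 mm above the bench), where the first collar sits. The post is 20 mm in diameter, straight for 46 mm above this point and ends in a cone, top 54 mm above this point. Axes as the housing's
- hinge (a point): the shared upright hinge pin's axis, 45 mm from the post's axis along the housing's +x, at the height of the shells' top edge (62 mm above the bench)
- slot_mouth (a point): centre of the gauge slot's mouth once the housing is closed: on the seam between the two flanges, at their top, 62 mm above the bench, 58 mm from the post's axis along the housing's -x; axes as the housing's. The slot runs along the housing's x: 24 mm long, 7 mm wide, 43 mm deep (half of its width is cut in each flange)
- left_half (a joint): hinge angle of the left half shell (housing's +y side), rad: 0 closed against the seam (a stop), grows as its flange swings out to +y; up to 1.7. A stiff hinge: stays where it is left
- right_half (a joint): hinge angle of the right half shell (housing's -y side), rad: 0 closed against the seam (a stop), grows as its flange swings out to -y; up to 1.7. Stiff likewise
- left_flange (a point): centre of the top edge of the left half's flat aluminium flange (9 mm thick, 37 mm long, 51 mm high below this point), 103 mm from the hinge pin; moves with the half; x axis along the flange towards the hinge, y across its thickness
- right_flange (a point): the same point of the right half's flange
- stand: wooden gauge stand fixed to the bench, 60 x 50 mm, 46 mm high, with a slot in its top; origin under its centre, slot along its x axis
- stand_mouth (a point): centre of the mouth of the stand's slot, 46 mm above the bench; slot 26 mm long (along the stand's x), 9 mm wide, 40 mm deep
- gauge: gap gauge: flat steel blade 20 mm wide (x), 4 mm thick (y), 38 mm long, below a red handle 32 mm (x) x 14 mm (y) x 40 mm high. Origin at the centre of the blade's lower end, z up along the blade; the handle's underside, the shoulder, is at z = 38 mm, its top at 78 mm. It starts upright in the stand with the shoulder resting on the stand. Mass 60 g
- grease_can: yellow can 66 mm in diameter, 100 mm high, standing; origin under its centre; a bystander
- wrench: steel wrench lying on the bench; a bystander
- battery: yellow block battery with a black top, 72 x 102 mm, 92 mm high, standing; origin under its centre; a bystander
- collar_a: bright steel collar, the largest of the four sizes: outer diameter 58 mm, bore 24 mm, 12 mm high; origin at the centre of its underside, z its axis; lies flat on the bench (absent in some starts)
- collar_b: brass (yellow) collar, the second largest of the four sizes: outer diameter 51 mm, bore 24 mm, 12 mm high; origin at the centre of its underside, z its axis; lies flat on the bench (absent in some starts)
- collar_c: green plastic collar, the third largest of the four sizes: outer diameter 44 mm, bore 24 mm, 12 mm high; origin at the centre of its underside, z its axis; lies flat on the bench (absent in some starts)
- collar_d: copper (reddish) collar, the smallest of the four sizes: outer diameter 37 mm, bore 24 mm, 12 mm high; origin at the centre of its underside, z its axis; lies flat on the bench (absent in some starts)
Not all that is in view belongs to the job. Several things have the shape of the stand; the one meant has the colours described above. Several things have the shape of the collar_b; the one meant has the colours described above.

How it is judged:
By the outcome, as a careful person would: the job done as asked, in the order asked, and still so for the second after the job is handed in, with the robot touching nothing.
Of collar_a, collar_b, collar_c, collar_d only 2 to 4 are there at a start; the rules pass over those that are not, and their reading is None.
At some moment in a run one of collar_a, collar_b, collar_c, collar_d may be knocked a few centimetres aside while the robot is not near it.
It also fails if it takes over 210 s, if anything falls off the work surface, if the arm or the gripper's body presses on something with over 40 N, if the wrist force passes 120 N, or if a joint passes its speed limit or range.

## Working session

There is one attempt and no reset: what is moved stays moved. The work goes in short steps, Python scripts to look and compute and a tool call to move; the robot and the scene stay as the last step left them, time stands still between calls to the robot, and variables do not carry over. Pictures are saved under pics/ and viewed, at most 14 in all, crops included, and the job is handed in when it is done.

Besides the shell and the picture viewer there is one more tool, called after "Emit:" by a JSON object that holds its "api" and its "payload", one argument or row to a line. apply_moves: Moves the arm, as the interface text tells. Its arguments: {"type":"object","properties":{"moves":{"type":"array"},"force":{"type":"number"}},"required":["moves"]}

```bash
ls; mkdir -p pics; cat > h.py <<'E'
from cell import *
import numpy as np, cv2
def save(cam,name):
    im=read_camera(cam); cv2.imwrite(f'pics/{name}.png',cv2.cvtColor(im,cv2.COLOR_RGB2BGR)); return im
def pix(cam,X):
    c=calibration(cam); p=np.array(c['R'])@np.array(X)+np.array(c['t']); s=p[:2]/p[2]; s=s*(1+c['k1']*(s@s)); K=np.array(c['camera_matrix']); return (K@[s[0],s[1],1])[:2]
def ray(cam,uv,z):
    c=calibration(cam); K=np.array(c['camera_matrix']); d=np.linalg.solve(K,[uv[0],uv[1],1])[:2]; s=d.copy()
    for _ in range(20): s=d/(1+c['k1']*(s@s))
    R=np.array(c['R']);t=np.array(c['t']); o=-R.T@t; v=R.T@np.array([s[0],s[1],1]); return o+v*(z-o[2])/v[2]
E
python3 - <<'E'
from h import *
for c in ('top','side'):
    save(c,c+'0')
    k=calibration(c); print(c,np.round(-np.array(k['R']).T@np.array(k['t']),3),np.round(k['R'],2).tolist())
for n in ['housing','seat','hinge','slot_mouth','left_flange','right_flange','stand','stand_mouth','gauge','grease_can','wrench','battery','collar_a','collar_b','collar_c','collar_d']:
    for c in ('top','side'):
        try: print(n,c,[(np.round(d['point'],3).tolist(),round(d['score'],2)) for d in pinpoint(c,n)][:4])
        except Exception as e: print(n,c,e)
s=read_state();print(s['clock'],s['tcp_pos'],np.round(s['orientation'],2),s['force'])
E
```

```text
pics
top [ 0.463 -0.04   1.067] [[-0.02, -1.0, 0.02], [-0.99, 0.02, -0.13], [0.13, -0.03, -0.99]]
side [0.332 0.711 0.913] [[-0.94, -0.34, -0.0], [-0.24, 0.67, -0.7], [0.24, -0.66, -0.71]]
housing top [([0.579, -0.027, -0.001], 0.81)]
housing side [([0.576, -0.025, 0.001], 0.69)]
seat top [([0.579, -0.026, 0.009], 0.98)]
seat side [([0.579, -0.022, 0.012], 0.59), ([0.565, -0.31, 0.006], 0.55)]
hinge top [([0.581, -0.027, 0.002], 0.73), ([0.621, -0.028, 0.061], 0.56)]
hinge side [([0.623, -0.03, 0.059], 0.76)]
slot_mouth top [([0.52, -0.019, 0.059], 0.89)]
slot_mouth side [([0.519, -0.02, 0.056], 0.58)]
left_flange top [([0.603, 0.072, 0.061], 0.73)]
left_flange side [([0.606, 0.07, 0.062], 0.87), ([0.575, -0.025, 0.003], 0.41)]
right_flange top [([0.593, -0.122, 0.059], 0.9)]
right_flange side [([0.591, -0.12, 0.065], 0.87)]
stand top [([0.579, -0.418, -0.004], 0.67), ([0.57, -0.311, -0.001], 0.65)]
stand side [([0.569, -0.312, -0.003], 0.57)]
stand_mouth top [([0.581, -0.425, 0.046], 0.96), ([0.572, -0.309, 0.049], 0.71)]
stand_mouth side [([0.567, -0.31, 0.047], 0.9), ([0.583, -0.4
[... 1029 characters left out ...]

collar_c top [([0.592, 0.284, -0.002], 0.89), ([0.41, -0.156, 0.0], 0.79), ([0.47, 0.335, 0.003], 0.66), ([0.404, -0.249, 0.001], 0.63)]
collar_c side [([0.591, 0.284, 0.001], 0.94), ([0.43, 0.195, -0.001], 0.88), ([0.406, -0.253, 0.007], 0.74), ([0.414, -0.156, 0.003], 0.56)]
collar_d top [([0.592, 0.284, -0.002], 0.89), ([0.41, -0.156, 0.0], 0.79), ([0.47, 0.335, 0.003], 0.66), ([0.404, -0.249, 0.001], 0.63)]
collar_d side [([0.591, 0.284, 0.001], 0.94), ([0.43, 0.195, -0.001], 0.88), ([0.406, -0.253, 0.007], 0.74), ([0.414, -0.156, 0.003], 0.56)]
1.7 [ 0.16320661 -0.62913558  0.24226718] [[ 0.97  0.25 -0.  ]
 [ 0.25 -0.97  0.  ]
 [ 0.   -0.   -1.  ]] [ 0.17873721 -0.4202164  -0.76734004]
```

View pics/top0.png

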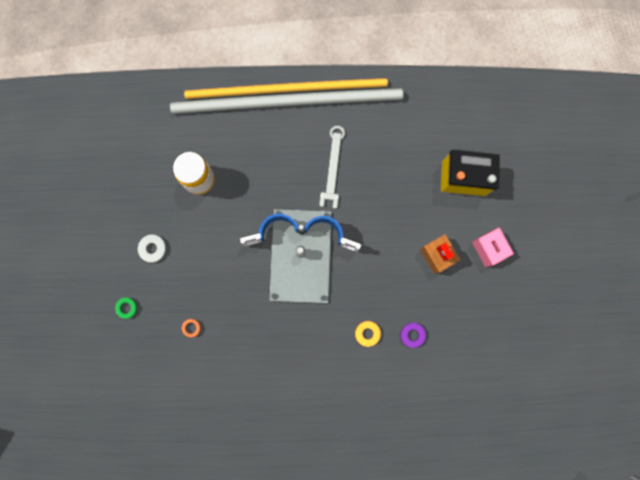

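View pics/side0.png

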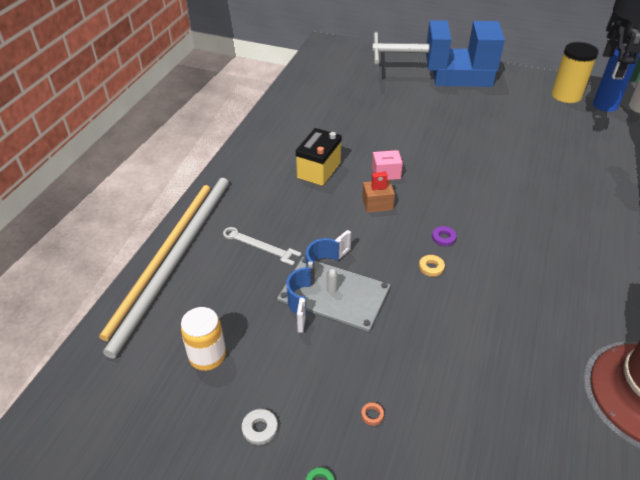

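The pictures show all four collars. In the top view they are steel (152,248), brass (368,334), green (126,308) and copper (191,328), and the purple ring is a decoy. The gauge is in the brown stand (441,253), and the pink stand is a decoy too. The shells are wide open at (250,240) and (350,244), with the post at (300,251).

```bash
cat >> h.py <<'E'
from scipy.optimize import least_squares
SZ=dict(collar_a=29,collar_b=25.5,collar_c=22,collar_d=18.5)
def mask(im,n):
    h=cv2.cvtColor(im,cv2.COLOR_RGB2HSV).astype(int); H,S,V=h[...,0],h[...,1],h[...,2]
    if n=='collar_a': m=(S<50)&(V>105)
    if n=='collar_b': m=(H>=18)&(H<=32)&(S>120)&(V>90)
    if n=='collar_c': m=(H>=50)&(H<=80)&(S>120)&(V>50)
    if n=='collar_d': m=(H>=4)&(H<=14)&(S>120)&(V>90)
    if n=='red': m=((H<=4)|(H>=175))&(S>170)&(V>80)
    return m.astype(np.uint8)
def sil(cam,c,r,zb,h,pad=0):
    a=np.linspace(0,2*np.pi,60); P=[pix(cam,[c[0]+r*np.cos(t),c[1]+r*np.sin(t),z]) for z in (zb,zb+h) for t in a]
    return cv2.convexHull(np.array(P,np.float32))[:,0]
def cen(P):
    M=cv2.moments(P.reshape(-1,1,2).astype(np.float32)); return np.array([M['m10']/M['m00'],M['m01']/M['m00']]),M['m00']
def collar(im,cam,n,guess,zb=0.):
    # match outer-silhouette centroid
    m=mask(im,n); u=pix(cam,[guess[0],guess[1],zb+.006]); w=28 if cam=='top' else 40
    q=np.zeros_like(m); y0,x0=max(0,int(u[1])-w),max(0,int(u[0])-w); q[y0:y0+2*w,x0:x0+2*w]=m[y0:y0+2*w,x0:x0+2*w]
    cs,_=cv2.findContours(q,cv2.RETR_EXTERNAL,cv2.CHAIN_APPROX_NONE)
    if not cs: return None
    c=max(cs,key=cv2.contourArea); hull=cv2.convexHull(c)
    full=np.zeros_like(m); cv2.fillConvexPoly(full,hull,1); mo=cv2.moments(full,True); g=np.array([mo['m10'],mo['m01']])/mo['m00']
    r=SZ[n]/1000
    s=least_squares(lambda x:cen(sil(cam,x,r,zb,.012))[0]-g,guess[:2],diff_step=1e-3)
    return s.x, mo['m00'], cen(sil(cam,s.x,r,zb,.012))[1]
def collars(names,guess,cams=('top','side')):
    for n in names:
        for c in cams:
            o=collar(IM[c],c,n,guess[n])
            print(n,c,None if o is None else (np.round(o[0]*1000,1),round(o[1]),round(o[2])))
IM={}
def snap():
    for c in('top','side'): IM[c]=read_camera(c)
G=dict(collar_a=(.591,.284),collar_b=(.412,-.156),collar_c=(.470,.335),collar_d=(.431,.197))
E
python3 - <<'E'
from h import *
snap(); collars(G,G)
def crop(c,X,w,s):
    u=pix(c,X).astype(int); im=IM[c][u[1]-w:u[1]+w,u[0]-w:u[0]+w]; print(c,u-w); return cv2.resize(im,None,fx=s,fy=s,interpolation=cv2.INTER_CUBIC)
a=np.hstack([crop('top',[.585,-.026,.03],33,6),crop('side',[.585,-.026,.03],33,6)])
b=np.hstack([crop('top',[.568,-.311,.06],20,10)[:190],crop('side',[.568,-.311,.06],20,10)[:190]])
b=cv2.resize(b,(a.shape[1],190))
cv2.imwrite('pics/c1.png',cv2.cvtColor(np.vstack([a,b]),cv2.COLOR_RGB2BGR))
E
```

```text
collar_a top (array([597. , 286.3]), 714, 640)Traceback (most recent call last):
  File "<stdin>", line 2, in <module>
  File "h.py", line 40, in collars
    o=collar(IM[c],c,n,guess[n])
  File "h.py", line 35, in collar
    s=least_squares(lambda x:cen(sil(cam,x,r,zb,.012))[0]-g,guess[:2],diff_step=1e-3)
    return func(*args, **kwargs)
    result = trf(vector_fun.fun, vector_fun.jac, x0, f0, J0, lb, ub, ftol, xtol,
                 gtol, max_nfev, x_scale, loss_function, tr_solver,
                 tr_options.copy(), verbose, callback=callback_wrapped)
    return trf_no_bounds(
        fun, jac, x0, f0, J0, ftol, xtol, gtol, max_nfev, x_scale,
        loss_function, tr_solver, tr_options, verbose, callback=callback)
    J = jac(x)
    self._update_jac()
    ~~~~~~~~~~~~~~~~^^
    self.J = self.jac_wrapped(xp_copy(self.x), f0=self.f)
             ~~~~~~~~~~~~~~~~^^^^^^^^^^^^^^^^^^^^^^^^^^^^
    J, dct = approx_derivative(
             ~~~~~~~~~~~~~~~~~^
        self.fun,
        ^^^^^^^^^
    ...<2 lines>...
        **self.finite_diff_options,
        ^^^^^^^^^^^^^^^^^^^^^^^^^^^
   
[... 635 characters left out ...]
    ~~~~~~^^^^^^^^^^^^^^^^^^^^^^^^^^^^^^
  File "h.py", line 35, in <lambda>
    s=least_squares(lambda x:cen(sil(cam,x,r,zb,.012))[0]-g,guess[:2],diff_step=1e-3)
                                 ~~~^^^^^^^^^^^^^^^^^
  File "h.py", line 22, in sil
    a=np.linspace(0,2*np.pi,60); P=[pix(cam,[c[0]+r*np.cos(t),c[1]+r*np.sin(t),z]) for z in (zb,zb+h) for t in a]
                                    ~~~^^^^^^^^^^^^^^^^^^^^^^^^^^^^^^^^^^^^^^^^^^^
  File "h.py", line 6, in pix
    c=calibration(cam); p=np.array(c['R'])@np.array(X)+np.array(c['t']); s=p[:2]/p[2]; s=s*(1+c['k1']*(s@s)); K=np.array(c['camera_matrix']); return (K@[s[0],s[1],1])[:2]
ValueError: time passes only in moves, steps and waits
```

```bash
sed -i 's/^import numpy as np, cv2/import numpy as np, cv2, functools\n_cal=calibration\ncalibration=functools.lru_cache(_cal)/; s/V>105/V>125/' h.py
python3 - <<'E'
from h import *
snap(); collars(G,G)
def crop(c,X,w,s):
    u=pix(c,X).astype(int); im=IM[c][u[1]-w:u[1]+w,u[0]-w:u[0]+w]; print(c,u-w); return cv2.resize(im,None,fx=s,fy=s,interpolation=cv2.INTER_CUBIC)
a=np.hstack([crop('top',[.585,-.026,.03],33,6),crop('side',[.585,-.026,.03],33,6)])
b=np.hstack([crop('top',[.568,-.311,.06],20,10)[:190],crop('side',[.568,-.311,.06],20,10)[:190]])
b=cv2.resize(b,(a.shape[1],190))
cv2.imwrite('pics/c1.png',cv2.cvtColor(np.vstack([a,b]),cv2.COLOR_RGB2BGR))
E
```

```text
collar_a top (array([596.8, 286. ]), 661, 640)
collar_a side (array([595. , 283.6]), 1046, 1074)
collar_b top (array([ 413.6, -159.8]), 552, 510)
collar_b side (array([ 412. , -160.2]), 426, 472)
collar_c top (array([473.3, 337.2]), 382, 387)
collar_c side (array([475.5, 324.7]), 264, 750)
collar_d top (array([431.6, 200. ]), 283, 280)
collar_d side (array([429.7, 199.9]), 403, 450)
top [267 216]
side [295 248]
top [423 233]
side [359 162]
```

View pics/c1.png

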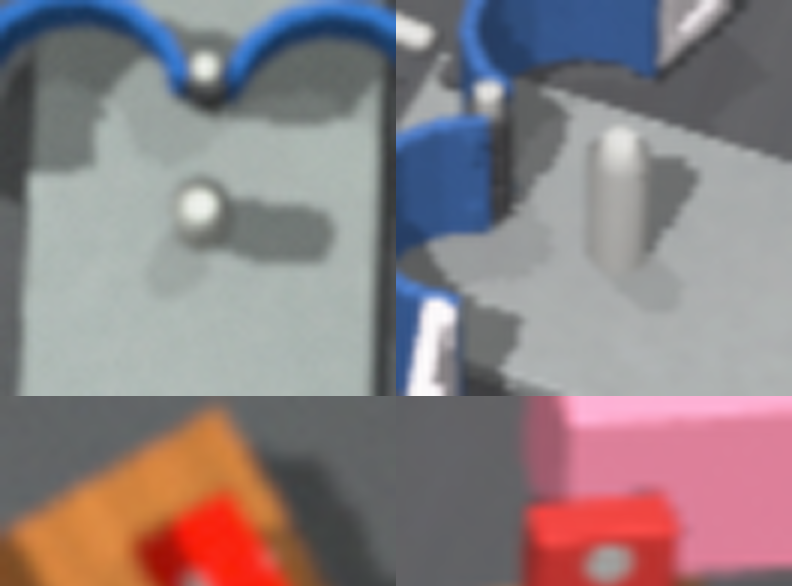

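Crops: the post tip is at about (300.2,250.5) in the top view and (332.3,269.5) in the side view. The hinge pin top is at (301.2,227.3) in the top view and (310.3,263.3) in the side view. The gauge stands upright in the stand at about a 30° yaw.

```bash
python3 - <<'E'
from h import *
for c,p,h in (('top',(300.0,250.3),(301.0,227.1)),('side',(332.3,270),(310.5,263.0))):
    print(c,'post',ray(c,p,.064)[:2].round(4),'hinge',ray(c,h,.062)[:2].round(4))
snap()
# plate corners, top camera: grey-green plate contour
for c in('top',):
    im=IM[c].astype(int); m=((im.min(2)>105)&(im.max(2)-im.min(2)<40)).astype(np.uint8)
    m[:205]=0;m[310:]=0;m[:,:262]=0;m[:,340:]=0
    cs,_=cv2.findContours(m,cv2.RETR_EXTERNAL,cv2.CHAIN_APPROX_NONE); q=max(cs,key=cv2.contourArea)[:,0]
    left=[q[q[:,1]==r,0].min() for r in range(255,295)]; right=[q[q[:,1]==r,0].max() for r in range(262,295)]
    for e,rs in((left,range(255,295)),(right,range(262,295))):
        k=np.polyfit(list(rs),e,1); A=ray(c,(np.polyval(k,255),255),.01);B=ray(c,(np.polyval(k,295),295),.01); d=A-B; print('edge',A[:2].round(4),B[:2].round(4),np.degrees(np.arctan2(d[1],d[0])).round(2))
# red handle top face
for c in('top','side'):
    m=mask(IM[c],'red');u=pix(c,[.568,-.311,.07]).astype(int);w=20;q=np.zeros_like(m);q[u[1]-w:u[1]+w,u[0]-w:u[0]+w]=m[u[1]-w:u[1]+w,u[0]-w:u[0]+w]
    ys,xs=np.nonzero(q); print(c,xs.mean(),ys.mean(),len(xs),ray(c,(xs.mean(),ys.mean()),.064).round(4))
    V=IM[c][...,0]*q; 
# brown stand top
u=pix('top',[.568,-.311,.06]).astype(int);w=24
a=cv2.resize(IM['top'][u[1]-w:u[1]+w,u[0]-w:u[0]+w],None,fx=8,fy=8,interpolation=cv2.INTER_CUBIC);print(u-w)
u=pix('side',[.568,-.311,.06]).astype(int)
b=cv2.resize(IM['side'][u[1]-w:u[1]+w,u[0]-w:u[0]+w],None,fx=8,fy=8,interpolation=cv2.INTER_CUBIC);print(u-w)
cv2.imwrite('pics/c2.png',cv2.cvtColor(np.hstack([a,b]),cv2.COLOR_RGB2BGR))
E
```

```text
top post [ 0.5798 -0.026 ] hinge [ 0.6259 -0.0286]
side post [ 0.5791 -0.0279] hinge [ 0.6248 -0.0325]
edge [0.5774 0.0354] [0.4956 0.0396] -2.94
edge [ 0.5753 -0.0845] [ 0.4934 -0.0802] -3.0
top 445.43283582089555 251.51492537313433 134 [ 0.5722 -0.3132  0.064 ]
side 379.0281690140845 181.07511737089203 213 [ 0.57   -0.3112  0.064 ]
[419 229]
[355 158]
```

View pics/c2.png

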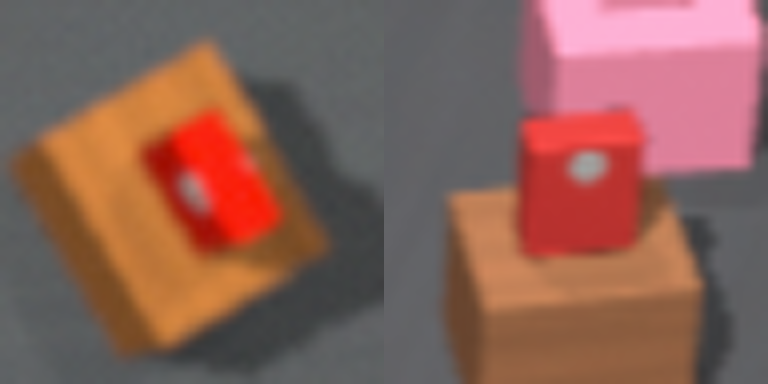

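Emit:
{"api": "apply_moves", "payload": {
  "moves": [
    [1,[0,0,0],7.25],
    [1,[0,0,0],7.25],
    [1,[0.041,-0.047,0],0],
    [1,[0.041,-0.047,0],0],
    [1,[0.041,-0.047,0],0]
  ],
  "force": 40
}}

```text
clock: 2.62
tcp_pos: [0.2875, -0.4866, 0.2425]
orientation: [[1.0, 0.001, 0.001], [0.001, -1.0, -0.0], [0.001, 0.0, -1.0]]
force: [0.7, 0.2, 1.0]
opening: 0.999
gripper_force: 0.0
```

Emit:
{"api": "apply_moves", "payload": {
  "moves": [
    [1,[0.041,-0.047,0],0],
    [1,[0.041,-0.047,0],0],
    [1,[0.041,-0.047,0],0],
    [1,[0.041,-0.047,0],0],
    [1,[0.022,-0.05,0],0]
  ]
}}

```text
clock: 3.25
tcp_pos: [0.4743, -0.2478, 0.2425]
orientation: [[1.0, 0.003, 0.002], [0.003, -1.0, -0.0], [0.002, 0.0, -1.0]]
force: [0.4, -0.2, -0.0]
opening: 0.999
gripper_force: 0.0
```

Emit:
{"api": "apply_moves", "payload": {
  "moves": [
    [1,[0.022,-0.05,0],0],
    [1,[0.022,-0.05,0],0],
    [1,[0.022,-0.05,0],0],
    [1,[0.022,-0.05,0],0],
    [1,[0.022,-0.05,0],0]
  ]
}}

```text
clock: 3.88
tcp_pos: [0.5825, 0.0018, 0.2426]
orientation: [[1.0, 0.001, 0.001], [0.001, -1.0, -0.0], [0.001, 0.0, -1.0]]
force: [0.6, -0.3, -0.6]
opening: 0.998
gripper_force: 0.0
```

Emit:
{"api": "apply_moves", "payload": {
  "moves": [
    [1,[0.003,-0.057,0.02],0],
    [1,[0.003,-0.057,0.03],0],
    [1,[0.003,-0.057,0.03],0],
    [1,[0.003,-0.057,0.03],0],
    [1,[0.003,-0.05,0.02],0]
  ]
}}

```text
clock: 4.5
tcp_pos: [0.5956, 0.2751, 0.1136]
orientation: [[1.0, 0.002, -0.001], [0.002, -1.0, -0.0], [-0.001, 0.0, -1.0]]
force: [-0.3, 0.2, 0.2]
opening: 1.004
gripper_force: 0.0
```

Emit:
{"api": "apply_moves", "payload": {
  "moves": [
    [0.8,[0,-0.0097,0.04],0],
    [0.8,[0,0,0.04],0],
    [0.8,[0,0,0.015],0],
    [0.8,[0,0,0.004],0],
    [0.8,[0,0,0],0]
  ]
}}

```text
clock: 5.12
tcp_pos: [0.5973, 0.2828, 0.0175]
orientation: [[1.0, 0.0, 0.002], [0.0, -1.0, 0.001], [0.002, -0.001, -1.0]]
force: [-0.3, 0.0, 1.1]
opening: 0.801
gripper_force: 0.0
```

```bash
python3 - <<'E'
from h import *
snap(); collars(['collar_a'],G)
a=cv2.cvtColor(IM['side'],cv2.COLOR_RGB2BGR)[300:480,150:390]; cv2.imwrite('pics/g1.png',cv2.resize(a,None,fx=3,fy=3,interpolation=cv2.INTER_CUBIC))
E
```

```text
collar_a top (array([579.8, 282.7]), 223, 643)
collar_a side (array([585.9, 282.1]), 653, 1077)
```

View pics/g1.png

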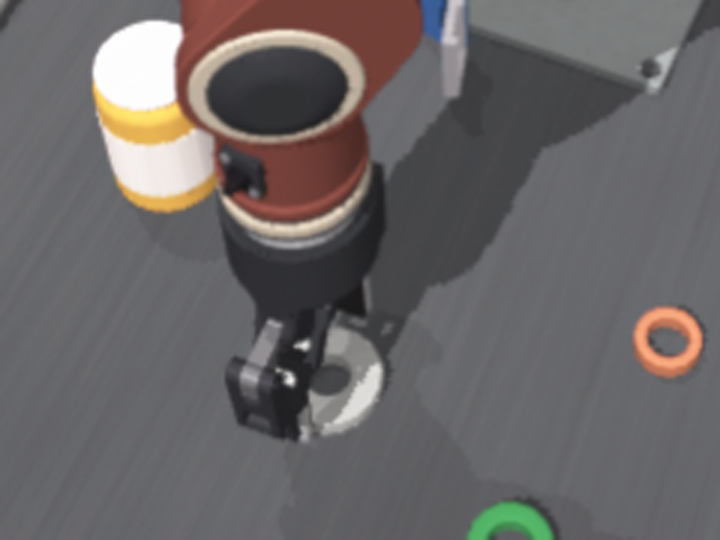

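The near finger is over the collar's rim, at crop (290,400), and the collar centre is at about (332,380). I'll check this against the projection.

```bash
python3 - <<'E'
from h import *
f=lambda X:((pix('side',X)-[150,300])*3).round()
print(f([.596,.317,.01]),f([.607,.317,.01]),f([.585,.317,.01]),f([.596,.285,.012]),f([.596,.285,.0]))
for _ in range(3): print(read_state()['tcp_pos'],read_state()['clock'])
E
```

```text
[299. 429.] [280. 422.] [318. 435.] [324. 374.] [325. 385.]
[0.5974835  0.28296995 0.01792071] 5.225
[0.5974835  0.28296995 0.01792071] 5.225
[0.5974835  0.28296995 0.01792071] 5.225
```

Emit:
{"api": "apply_moves", "payload": {
  "moves": [
    [0.8,[-0.0015,-0.002,0.003],0],
    [0.75,[0,0,0],0],
    [0.5,[0,0,0],0],
    [0.5,[0,0,0],0],
    [0.5,[0,0,0],0]
  ]
}}

```text
clock: 5.85
tcp_pos: [0.5947, 0.2849, 0.0142]
orientation: [[1.0, 0.001, 0.0], [0.001, -1.0, 0.0], [0.0, -0.0, -1.0]]
force: [-1.8, -0.4, 5.9]
opening: 0.65
gripper_force: 41.3
```

Emit:
{"api": "apply_moves", "payload": {
  "moves": [
    [0.5,[0,0,0],0],
    [0.5,[0,0,0],0],
    [0.5,[0,0,-0.03],0],
    [0.5,[0,0,-0.05],0],
    [0.5,[0,0,-0.03],0]
  ]
}}

```text
clock: 6.48
tcp_pos: [0.5955, 0.2849, 0.1252]
orientation: [[1.0, 0.001, 0.002], [0.001, -1.0, 0.001], [0.002, -0.001, -1.0]]
force: [1.0, -0.5, -0.9]
opening: 0.653
gripper_force: 42.8
```

Emit:
{"api": "apply_moves", "payload": {
  "moves": [
    [0.5,[-0.0028,0.052,0],0],
    [0.5,[-0.0028,0.052,0],0],
    [0.5,[-0.0028,0.052,0],0],
    [0.5,[-0.0028,0.052,0],0],
    [0.5,[-0.0028,0.052,0],0]
  ]
}}

```text
clock: 7.1
tcp_pos: [0.5805, 0.0228, 0.1228]
orientation: [[1.0, 0.001, -0.0], [0.001, -1.0, -0.0], [-0.0, 0.0, -1.0]]
force: [0.9, -0.1, -1.5]
opening: 0.648
gripper_force: 42.8
```

Emit:
{"api": "apply_moves", "payload": {
  "moves": [
    [0.5,[-0.0025,0.052,0],0],
    [0.5,[0,0,0.025],0],
    [0.5,[0,0,0],0],
    [0.5,[0,0,0],0]
  ]
}}

```text
clock: 7.6
tcp_pos: [0.5788, -0.0259, 0.0984]
orientation: [[1.0, 0.003, 0.0], [0.003, -1.0, 0.001], [0.0, -0.001, -1.0]]
force: [0.3, -0.2, -1.2]
opening: 0.646
gripper_force: 43.0
```

```bash
python3 - <<'E'
from h import *
snap(); s=read_state(); print(s['tcp_pos'],s['force'])
o=collar(IM['side'],'side','collar_a',(.579,-.027),.086);print(o)
a=cv2.cvtColor(IM['side'],cv2.COLOR_RGB2BGR)[190:340,240:440]; cv2.imwrite('pics/g2.png',cv2.resize(a,None,fx=4,fy=4,interpolation=cv2.INTER_CUBIC))
E
```

```text
[ 0.57916198 -0.02598749  0.09888393] [-0.08428608  0.01336097 -1.55770514]
(array([0.55452547, 0.00111269]), 3095.0, 741.5651880665682)
```

View pics/g2.png

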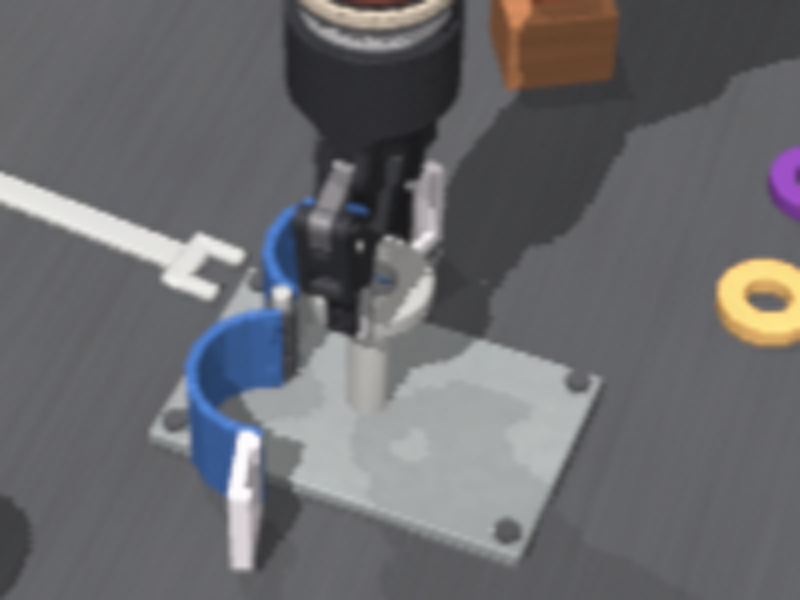

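Side view: the collar is held level in the fingers above the post, with its bore at about crop (385,280). I'll lower it slowly and watch the force.

Emit:
{"api": "apply_moves", "payload": {
  "moves": [
    [0.5,[0,0.001,0.015],0],
    [0.5,[0,0,0.005],0],
    [0.5,[0,0,0.004],0],
    [0.5,[0,0,0.003],0],
    [0.5,[0,0,0],0]
  ]
}}

```text
clock: 8.32
tcp_pos: [0.5786, -0.0281, 0.071]
orientation: [[1.0, 0.001, 0.0], [0.001, -1.0, 0.0], [0.0, -0.0, -1.0]]
force: [-0.0, -0.1, -0.2]
opening: 0.648
gripper_force: 43.0
```

Emit:
{"api": "apply_moves", "payload": {
  "moves": [
    [0.5,[0,0,0.003],0],
    [0.5,[0,0,0.003],0],
    [0.5,[0,0,0.003],0],
    [0.5,[0,0,0],0]
  ]
}}

```text
clock: 8.82
tcp_pos: [0.579, -0.0277, 0.0619]
orientation: [[1.0, 0.001, 0.001], [0.001, -1.0, 0.001], [0.001, -0.001, -1.0]]
force: [1.7, 2.9, -3.0]
opening: 0.647
gripper_force: 42.9
```

Emit:
{"api": "apply_moves", "payload": {
  "moves": [
    [0.5,[0.0005,-0.001,0.002],0],
    [0.5,[0,0,0.005],0],
    [0.5,[0,0,0.006],0],
    [0.5,[0,0,0],0]
  ]
}}

```text
clock: 9.32
tcp_pos: [0.5786, -0.0274, 0.0483]
orientation: [[1.0, 0.001, -0.001], [0.001, -1.0, 0.0], [-0.001, -0.0, -1.0]]
force: [1.1, 2.1, -2.0]
opening: 0.647
gripper_force: 42.9
```

Emit:
{"api": "apply_moves", "payload": {
  "moves": [
    [0.5,[0,-0.0005,0.01],0],
    [0.5,[0,0,0.01],0],
    [0.5,[0,0,0.003],0],
    [0.5,[0,0,0.0015],0],
    [0.5,[0,0,0],0]
  ]
}}

```text
clock: 9.95
tcp_pos: [0.5789, -0.0272, 0.0246]
orientation: [[1.0, 0.001, -0.0], [0.001, -1.0, -0.0], [-0.0, 0.0, -1.0]]
force: [0.3, -0.3, -1.2]
opening: 0.645
gripper_force: 43.0
```

Emit:
{"api": "apply_moves", "payload": {
  "moves": [
    [0.5,[0,0,0.001],0],
    [0.5,[0,0,0],0],
    [0.85,[0,0,0],0],
    [0.85,[0,0,0],0],
    [0.85,[0,0,0],0]
  ]
}}

```text
clock: 10.58
tcp_pos: [0.5791, -0.0268, 0.0236]
orientation: [[1.0, 0.001, 0.0], [0.001, -1.0, 0.0], [0.0, -0.0, -1.0]]
force: [-0.1, -0.9, -0.4]
opening: 0.852
gripper_force: 0.0
```

Emit:
{"api": "apply_moves", "payload": {
  "moves": [
    [0.85,[0,0,-0.04],0],
    [0.85,[0,0,-0.05],0],
    [0.85,[-0.042,0.034,0],0],
    [0.85,[-0.042,0.034,0],0],
    [0.85,[-0.042,0.034,0],0]
  ]
}}

```text
clock: 11.2
tcp_pos: [0.452, -0.13, 0.1139]
orientation: [[1.0, 0.001, 0.001], [0.001, -1.0, -0.001], [0.001, 0.001, -1.0]]
force: [0.6, -0.3, 1.7]
opening: 0.851
gripper_force: 0.0
```

```bash
python3 - <<'E'
from h import *
snap(); collars(['collar_b','collar_d','collar_c'],G,('top','side')); s=read_state(); print(s['tcp_pos'],s['clock'])
o=collar(IM['side'],'side','collar_a',(.579,-.027),.010);print(o)
a=cv2.cvtColor(IM['side'],cv2.COLOR_RGB2BGR)[190:340,240:440]; cv2.imwrite('pics/g3.png',cv2.resize(a,None,fx=4,fy=4,interpolation=cv2.INTER_CUBIC))
E
```

```text
collar_b top None
collar_b side (array([ 412. , -159.4]), 407, 472)
collar_d top (array([431.5, 200.1]), 282, 280)
collar_d side (array([429.7, 199.9]), 403, 450)
collar_c top (array([473.3, 337.2]), 382, 387)
collar_c side (array([475.5, 324.8]), 263, 750)
[ 0.44681607 -0.13363077  0.11335857] 11.3
(array([ 0.56002699, -0.01379251]), 3308.0, 674.2095216126181)
```

View pics/g3.png

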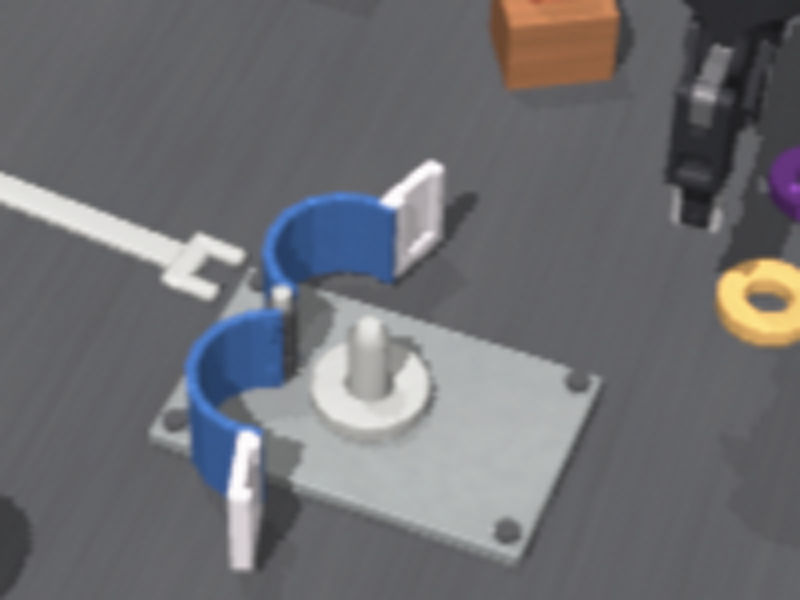

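Steel is fully home around the post, at crop (370,385). Brass next.

Emit:
{"api": "apply_moves", "payload": {
  "moves": [
    [0.72,[-0.034,0.0265,0.03],0],
    [0.72,[0,0,0.04],0],
    [0.72,[0,0,0],0],
    [0.72,[0,0,0],0]
  ]
}}

```text
clock: 11.8
tcp_pos: [0.4205, -0.155, 0.0444]
orientation: [[1.0, 0.002, 0.002], [0.002, -1.0, -0.0], [0.002, 0.0, -1.0]]
force: [-0.1, -0.0, -0.8]
opening: 0.716
gripper_force: 0.0
```

Emit:
{"api": "apply_moves", "payload": {
  "moves": [
    [0.72,[-0.0075,0.005,0.01],0],
    [0.72,[0,0,0.015],0],
    [0.72,[0,0,0.005],0],
    [0.72,[0,0,0],0]
  ]
}}

```text
clock: 12.3
tcp_pos: [0.4116, -0.1605, 0.0137]
orientation: [[1.0, 0.001, 0.0], [0.001, -1.0, -0.0], [0.0, 0.0, -1.0]]
force: [0.3, -0.3, 0.3]
opening: 0.72
gripper_force: 0.0
```

Emit:
{"api": "apply_moves", "payload": {
  "moves": [
    [0.5,[0.001,0,0],0],
    [0.4,[0,0,0],0],
    [0.4,[0,0,0],0],
    [0.4,[0,0,0],0],
    [0.4,[0,0,0],0]
  ]
}}

```text
clock: 12.92
tcp_pos: [0.4123, -0.1605, 0.0146]
orientation: [[1.0, 0.001, -0.0], [0.001, -1.0, -0.0], [-0.0, 0.0, -1.0]]
force: [-2.2, 0.9, 5.6]
opening: 0.574
gripper_force: 40.2
```

Emit:
{"api": "apply_moves", "payload": {
  "moves": [
    [0.4,[0,0,0],0],
    [0.4,[0,0,-0.04],0],
    [0.4,[0,0,-0.06],0],
    [0.4,[0,0,0],0]
  ]
}}

```text
clock: 13.42
tcp_pos: [0.4154, -0.1615, 0.1176]
orientation: [[1.0, 0.0, 0.01], [0.001, -1.0, -0.003], [0.01, 0.003, -1.0]]
force: [-0.2, 0.2, -1.6]
opening: 0.572
gripper_force: 41.8
```

Emit:
{"api": "apply_moves", "payload": {
  "moves": [
    [0.4,[0.0417,-0.0334,0],0],
    [0.4,[0.0417,-0.0334,0],0],
    [0.4,[0.0417,-0.0334,0],0],
    [0.4,[0.0417,-0.0334,0],0],
    [0.4,[0,0,0],0]
  ]
}}

```text
clock: 14.05
tcp_pos: [0.5819, -0.0211, 0.1124]
orientation: [[1.0, 0.008, 0.002], [0.008, -1.0, 0.004], [0.002, -0.004, -1.0]]
force: [-1.4, 0.2, -1.4]
opening: 0.565
gripper_force: 41.9
```

Emit:
{"api": "apply_moves", "payload": {
  "moves": [
    [0.4,[0,0,0.02],0],
    [0.4,[0,0,0.01],0],
    [0.4,[0,0,0],0],
    [0.4,[0,0,0],0]
  ]
}}

```text
clock: 14.55
tcp_pos: [0.5793, -0.0272, 0.0839]
orientation: [[1.0, 0.0, 0.0], [0.0, -1.0, -0.0], [0.0, 0.0, -1.0]]
force: [0.6, -0.0, -1.9]
opening: 0.573
gripper_force: 41.9
```

Emit:
{"api": "apply_moves", "payload": {
  "moves": [
    [0.4,[0,0,0.008],0],
    [0.4,[0,0,0.005],0],
    [0.4,[0,0,0.004],0],
    [0.4,[0,0,0.004],0],
    [0.4,[0,0,0],0]
  ]
}}

```text
clock: 15.18
tcp_pos: [0.579, -0.0268, 0.0622]
orientation: [[1.0, 0.001, -0.001], [0.001, -1.0, 0.0], [-0.001, -0.0, -1.0]]
force: [-0.6, -1.2, -1.1]
opening: 0.565
gripper_force: 41.9
```

Emit:
{"api": "apply_moves", "payload": {
  "moves": [
    [0.4,[0,0.0003,0.01],0],
    [0.4,[0,0,0.01],0],
    [0.4,[0,0,0.003],0],
    [0.4,[0,0,0.001],0],
    [0.4,[0,0,0],0]
  ]
}}

```text
clock: 15.8
tcp_pos: [0.5794, -0.0271, 0.0387]
orientation: [[1.0, 0.001, 0.0], [0.001, -1.0, 0.0], [0.0, -0.0, -1.0]]
force: [0.7, -0.1, -1.4]
opening: 0.571
gripper_force: 41.9
```

Emit:
{"api": "apply_moves", "payload": {
  "moves": [
    [0.4,[0,0,0.0015],0],
    [0.4,[0,0,0],0],
    [0.8,[0,0,0],0],
    [0.8,[0,0,0],0],
    [0.8,[0,0,-0.03],0]
  ]
}}

```text
clock: 16.42
tcp_pos: [0.5775, -0.027, 0.0656]
orientation: [[1.0, 0.001, -0.005], [0.001, -1.0, 0.0], [-0.005, -0.0, -1.0]]
force: [-0.1, 0.2, 0.4]
opening: 0.803
gripper_force: 0.0
```

Emit:
{"api": "apply_moves", "payload": {
  "moves": [
    [0.8,[0,0,-0.05],0],
    [0.8,[-0.0152,-0.052,0],0],
    [0.8,[-0.0152,-0.052,0],0],
    [0.8,[-0.0152,-0.052,0],0],
    [0.8,[-0.0152,-0.052,0],0]
  ]
}}

```text
clock: 17.05
tcp_pos: [0.518, 0.1825, 0.1175]
orientation: [[1.0, 0.001, 0.001], [0.001, -1.0, 0.001], [0.001, -0.0, -1.0]]
force: [0.8, 0.6, 0.7]
opening: 0.799
gripper_force: 0.0
```

```bash
python3 - <<'E'
from h import *
snap(); collars(['collar_d','collar_c'],G,('top','side')); s=read_state(); print(s['tcp_pos'],s['clock'])
G['collar_b']=(.579,-.027)
for c in('top','side'): print(collar(IM[c],c,'collar_b',(.579,-.027),.022))
E
```

```text
collar_d top (array([431.6, 200. ]), 283, 280)
collar_d side (array([429.7, 199.8]), 404, 450)
collar_c top None
collar_c side (array([475.8, 325. ]), 258, 751)
[0.5152985  0.19043977 0.11750314] 17.15
(array([ 0.58131455, -0.02824048]), 477.0, 514.3319441231433)
None
```

Emit:
{"api": "apply_moves", "payload": {
  "moves": [
    [0.7,[-0.0153,-0.052,0.02],0],
    [0.65,[-0.0153,-0.052,0.02],0],
    [0.65,[-0.0152,-0.0515,0.02],0],
    [0.65,[0,0,0.01],0],
    [0.65,[0,0,0],0]
  ]
}}

```text
clock: 17.77
tcp_pos: [0.4723, 0.335, 0.0464]
orientation: [[1.0, 0.0, -0.001], [0.0, -1.0, -0.002], [-0.001, 0.002, -1.0]]
force: [0.7, -0.5, 0.1]
opening: 0.653
gripper_force: 0.0
```

Emit:
{"api": "apply_moves", "payload": {
  "moves": [
    [0.65,[0,0,0],0],
    [0.65,[0,0,0],0]
  ]
}}

```text
clock: 18.02
tcp_pos: [0.4738, 0.3349, 0.048]
orientation: [[1.0, -0.002, 0.002], [-0.002, -1.0, 0.0], [0.002, -0.0, -1.0]]
force: [-0.1, -0.1, -1.4]
opening: 0.652
gripper_force: 0.0
```

```bash
python3 - <<'E'
from h import *
snap(); collars(['collar_c'],G,('top','side')); s=read_state(); print(s['tcp_pos'],s['clock'])
E
```

```text
collar_c top (array([459.9, 338.6]), 113, 388)
collar_c side (array([465. , 321.3]), 86, 751)
[0.47325736 0.33552049 0.0477759 ] 18.125
```

Emit:
{"api": "apply_moves", "payload": {
  "moves": [
    [0.65,[-0.0008,-0.001,0.015],0],
    [0.65,[0,0,0.0135],0],
    [0.65,[0,0,0.005],0],
    [0.5,[0,0,0],0],
    [0.35,[0,0,0],0]
  ]
}}

```text
clock: 18.75
tcp_pos: [0.4717, 0.3374, 0.0137]
orientation: [[1.0, 0.001, 0.0], [0.001, -1.0, 0.0], [0.0, -0.0, -1.0]]
force: [-0.2, -0.5, -0.5]
opening: 0.483
gripper_force: 40.5
```

Emit:
{"api": "apply_moves", "payload": {
  "moves": [
    [0.35,[0,0,0],0],
    [0.35,[0,0,0],0],
    [0.35,[0,0,0],0]
  ]
}}

```text
clock: 19.12
tcp_pos: [0.4717, 0.3374, 0.0138]
orientation: [[1.0, 0.001, 0.0], [0.001, -1.0, 0.0], [0.0, -0.0, -1.0]]
force: [-1.2, 0.3, -0.9]
opening: 0.484
gripper_force: 40.5
```

Emit:
{"api": "apply_moves", "payload": {
  "moves": [
    [0.35,[0,0,0],0],
    [0.35,[0,0,-0.04],0],
    [0.35,[0,0,-0.06],0],
    [0.35,[0,0,0],0]
  ]
}}

```text
clock: 19.62
tcp_pos: [0.4747, 0.3395, 0.1186]
orientation: [[1.0, 0.001, 0.009], [0.0, -1.0, 0.007], [0.009, -0.007, -1.0]]
force: [0.8, -0.8, -1.2]
opening: 0.483
gripper_force: 41.0
```

Emit:
{"api": "apply_moves", "payload": {
  "moves": [
    [0.35,[0.0153,0.052,0],0],
    [0.35,[0.0153,0.052,0],0],
    [0.35,[0.0153,0.052,0],0],
    [0.35,[0.0153,0.052,0],0],
    [0.35,[0.0153,0.052,0],0]
  ]
}}

```text
clock: 20.25
tcp_pos: [0.548, 0.0756, 0.1127]
orientation: [[1.0, 0.001, -0.002], [0.001, -1.0, -0.0], [-0.002, 0.0, -1.0]]
force: [1.0, 0.6, -1.7]
opening: 0.483
gripper_force: 41.0
```

Emit:
{"api": "apply_moves", "payload": {
  "moves": [
    [0.35,[0.0153,0.052,0],0],
    [0.35,[0.0153,0.052,0],0],
    [0.35,[0,0,0.02],0],
    [0.35,[0,0,0.01],0],
    [0.35,[0,0,0],0]
  ]
}}

```text
clock: 20.88
tcp_pos: [0.5777, -0.0251, 0.0822]
orientation: [[1.0, 0.003, -0.003], [0.003, -1.0, 0.001], [-0.003, -0.001, -1.0]]
force: [0.9, 0.3, -1.5]
opening: 0.481
gripper_force: 41.0
```

Emit:
{"api": "apply_moves", "payload": {
  "moves": [
    [0.35,[0,0,0],0],
    [0.35,[0,0,0],0]
  ]
}}

```text
clock: 21.12
tcp_pos: [0.5794, -0.0258, 0.0842]
orientation: [[1.0, 0.002, 0.001], [0.002, -1.0, 0.0], [0.001, -0.0, -1.0]]
force: [-0.4, 0.7, -0.6]
opening: 0.485
gripper_force: 41.0
```

Emit:
{"api": "apply_moves", "payload": {
  "moves": [
    [0.35,[0,0.001,0.008],0],
    [0.35,[0,0,0.005],0],
    [0.35,[0,0,0.004],0],
    [0.35,[0,0,0.004],0],
    [0.35,[0,0,0],0]
  ]
}}

```text
clock: 21.75
tcp_pos: [0.5787, -0.0275, 0.0622]
orientation: [[1.0, 0.001, -0.001], [0.001, -1.0, 0.0], [-0.001, -0.0, -1.0]]
force: [-0.3, -0.1, -0.3]
opening: 0.485
gripper_force: 41.0
```

Final height for green is about .0138+.034 = .048.

Emit:
{"api": "apply_moves", "payload": {
  "moves": [
    [0.35,[0,0,0.008],0],
    [0.35,[0,0,0.003],0],
    [0.35,[0,0,0.001],0],
    [0.35,[0,0,0],0]
  ]
}}

```text
clock: 22.25
tcp_pos: [0.5789, -0.0275, 0.0505]
orientation: [[1.0, 0.001, -0.0], [0.001, -1.0, 0.0], [-0.0, -0.0, -1.0]]
force: [0.3, 0.8, -0.6]
opening: 0.484
gripper_force: 41.0
```

Emit:
{"api": "apply_moves", "payload": {
  "moves": [
    [0.35,[0,0,0.0015],0],
    [0.35,[0,0,0],0]
  ]
}}

```text
clock: 22.5
tcp_pos: [0.5791, -0.0275, 0.0491]
orientation: [[1.0, 0.001, 0.0], [0.001, -1.0, 0.0], [0.0, -0.0, -1.0]]
force: [1.2, 0.8, -0.7]
opening: 0.483
gripper_force: 41.0
```

Emit:
{"api": "apply_moves", "payload": {
  "moves": [
    [0.35,[0,0,0.001],0],
    [0.35,[0,0,0],0],
    [0.65,[0,0,0],0],
    [0.65,[0,0,0],0],
    [0.65,[0,0,-0.02],0]
  ]
}}

```text
clock: 23.12
tcp_pos: [0.5777, -0.0277, 0.0671]
orientation: [[1.0, 0.001, -0.004], [0.001, -1.0, -0.0], [-0.004, 0.0, -1.0]]
force: [0.6, 1.1, 0.1]
opening: 0.649
gripper_force: 0.0
```

Emit:
{"api": "apply_moves", "payload": {
  "moves": [
    [0.6,[0,0,-0.05],0],
    [0.6,[-0.0297,-0.0455,0],0],
    [0.6,[-0.0297,-0.0455,0],0],
    [0.6,[-0.0297,-0.0455,0],0],
    [0.6,[0,0,0],0]
  ]
}}

```text
clock: 23.75
tcp_pos: [0.4869, 0.114, 0.1184]
orientation: [[1.0, 0.01, -0.002], [0.01, -1.0, 0.003], [-0.002, -0.003, -1.0]]
force: [0.3, -1.6, 0.3]
opening: 0.599
gripper_force: 0.0
```

```bash
python3 - <<'E'
from h import *
snap(); collars(['collar_d'],G,('top','side')); s=read_state(); print(s['tcp_pos'],s['clock'])
for c in('top','side'): print(collar(IM[c],c,'collar_c',(.579,-.027),.034))
E
```

```text
collar_d top (array([434.5, 226.1]), 1654, 281)
collar_d side (array([429.7, 199.9]), 403, 450)
[0.48994581 0.1090909  0.11842346] 23.85
(array([ 0.58120542, -0.02820357]), 338.0, 393.8451091670431)
(array([ 0.58174427, -0.02232389]), 215.0, 409.86253402614966)
```

Emit:
{"api": "apply_moves", "payload": {
  "moves": [
    [0.6,[-0.0297,-0.0455,0.03],0],
    [0.58,[-0.0297,-0.0455,0.03],0],
    [0.58,[0,0,0.01],0],
    [0.58,[0,0,0],0],
    [0.58,[0,0,0],0]
  ]
}}

```text
clock: 24.48
tcp_pos: [0.4323, 0.1978, 0.0486]
orientation: [[1.0, -0.004, 0.002], [-0.004, -1.0, -0.001], [0.002, 0.001, -1.0]]
force: [0.7, 0.2, 0.0]
opening: 0.581
gripper_force: 0.0
```

Emit:
{"api": "apply_moves", "payload": {
  "moves": [
    [0.58,[0,0,0.015],0],
    [0.58,[0,0,0],0],
    [0.58,[0,0,0],0]
  ]
}}

```text
clock: 24.85
tcp_pos: [0.4304, 0.1995, 0.033]
orientation: [[1.0, 0.0, -0.0], [0.0, -1.0, -0.0], [-0.0, 0.0, -1.0]]
force: [0.1, -0.8, 1.0]
opening: 0.583
gripper_force: 0.0
```

Emit:
{"api": "apply_moves", "payload": {
  "moves": [
    [0.55,[0,0,0.0135],0],
    [0.55,[0,0,0.005],0],
    [0.3,[0,0,0],0],
    [0.25,[0,0,0],0],
    [0.25,[0,0,0],0]
  ]
}}

```text
clock: 25.48
tcp_pos: [0.4304, 0.1999, 0.0147]
orientation: [[1.0, 0.001, 0.0], [0.001, -1.0, 0.0], [0.0, -0.0, -1.0]]
force: [-0.0, -0.6, -0.3]
opening: 0.414
gripper_force: 39.9
```

Emit:
{"api": "apply_moves", "payload": {
  "moves": [
    [0.25,[0,0,0],0],
    [0.25,[0,0,0],0],
    [0.25,[0,0,0],0]
  ]
}}

```text
clock: 25.85
tcp_pos: [0.4303, 0.1998, 0.0147]
orientation: [[1.0, 0.001, 0.0], [0.001, -1.0, 0.0], [0.0, -0.0, -1.0]]
force: [-0.3, -0.1, -0.6]
opening: 0.414
gripper_force: 39.9
```

Emit:
{"api": "apply_moves", "payload": {
  "moves": [
    [0.25,[0,0,-0.04],0],
    [0.25,[0,0,-0.06],0],
    [0.25,[0,0,0],0],
    [0.25,[0.0297,0.0454,0],0],
    [0.25,[0.0297,0.0454,0],0]
  ]
}}

```text
clock: 26.48
tcp_pos: [0.4897, 0.1088, 0.1139]
orientation: [[1.0, 0.004, -0.001], [0.004, -1.0, 0.0], [-0.001, -0.0, -1.0]]
force: [0.5, 0.4, -1.3]
opening: 0.412
gripper_force: 40.2
```

Emit:
{"api": "apply_moves", "payload": {
  "moves": [
    [0.25,[0.0297,0.0454,0],0],
    [0.25,[0.0297,0.0454,0],0],
    [0.25,[0.0297,0.0454,0],0],
    [0.25,[0,0,0.015],0],
    [0.25,[0,0,0],0]
  ]
}}

```text
clock: 27.1
tcp_pos: [0.5766, -0.0265, 0.097]
orientation: [[1.0, 0.001, -0.006], [0.001, -1.0, 0.001], [-0.006, -0.001, -1.0]]
force: [-0.2, 0.5, -0.9]
opening: 0.415
gripper_force: 40.2
```

Emit:
{"api": "apply_moves", "payload": {
  "moves": [
    [0.25,[0,0,0.01],0],
    [0.25,[0,0,0],0],
    [0.25,[0,0,0],0]
  ]
}}

```text
clock: 27.48
tcp_pos: [0.5789, -0.0262, 0.0898]
orientation: [[1.0, 0.002, 0.0], [0.002, -1.0, 0.0], [0.0, -0.0, -1.0]]
force: [-0.1, 0.5, -0.5]
opening: 0.408
gripper_force: 40.2
```

Emit:
{"api": "apply_moves", "payload": {
  "moves": [
    [0.25,[0,0.001,0.012],0],
    [0.25,[0,0,0.006],0],
    [0.25,[0,0,0.004],0],
    [0.25,[0,0,0.003],0],
    [0.25,[0,0,0],0]
  ]
}}

```text
clock: 28.1
tcp_pos: [0.579, -0.0278, 0.0644]
orientation: [[1.0, 0.001, -0.0], [0.001, -1.0, 0.0], [-0.0, -0.0, -1.0]]
force: [0.5, 0.7, -0.3]
opening: 0.416
gripper_force: 40.2
```

Emit:
{"api": "apply_moves", "payload": {
  "moves": [
    [0.25,[0,0,0.002],0],
    [0.25,[0,0,0],0]
  ]
}}

```text
clock: 28.35
tcp_pos: [0.5791, -0.0277, 0.0626]
orientation: [[1.0, 0.001, 0.0], [0.001, -1.0, 0.0], [0.0, -0.0, -1.0]]
force: [0.3, 2.1, 0.1]
opening: 0.412
gripper_force: 40.2
```

Emit:
{"api": "apply_moves", "payload": {
  "moves": [
    [0.25,[0,-0.0005,0.0015],0],
    [0.25,[0,0,0.001],0],
    [0.25,[0,0,0],0],
    [0.6,[0,0,0],0],
    [0.6,[0,0,0],0]
  ]
}}

```text
clock: 28.98
tcp_pos: [0.5789, -0.0281, 0.0601]
orientation: [[1.0, 0.0, -0.0], [0.0, -1.0, -0.0], [-0.0, 0.0, -1.0]]
force: [0.2, -0.8, 0.0]
opening: 0.605
gripper_force: 0.0
```

Emit:
{"api": "apply_moves", "payload": {
  "moves": [
    [0.6,[0,0,-0.03],0],
    [0.6,[0,0,-0.06],0],
    [0.6,[-0.03,0.05,0],0],
    [0.6,[-0.03,0.05,0],0],
    [0.6,[0,0.05,0],0]
  ]
}}

```text
clock: 29.6
tcp_pos: [0.5163, -0.1792, 0.1504]
orientation: [[1.0, 0.0, -0.003], [0.0, -1.0, -0.0], [-0.003, 0.0, -1.0]]
force: [1.4, -0.2, 0.4]
opening: 0.601
gripper_force: 0.0
```

```bash
python3 - <<'E'
from h import *
snap(); s=read_state(); print(s['tcp_pos'],s['clock'],s['joint_pos'])
def crop(c,X,w,s):
    u=pix(c,X).astype(int); im=IM[c][u[1]-w:u[1]+w,u[0]-w:u[0]+w]; print(c,u-w); return cv2.resize(im,None,fx=s,fy=s,interpolation=cv2.INTER_CUBIC)
cv2.imwrite('pics/c3.png',cv2.cvtColor(np.hstack([crop('top',[.585,-.026,.03],66,6),crop('side',[.585,-.026,.03],66,6)])[::1],cv2.COLOR_RGB2BGR)[:, :]) if 0 else None
cv2.imwrite('pics/c3.png',cv2.cvtColor(np.hstack([crop('top',[.585,-.026,.03],64,3.1),crop('side',[.585,-.026,.03],64,3.1)]),cv2.COLOR_RGB2BGR))
for n in('left_flange','right_flange'):
  for c in('top','side'): print(n,c,[(np.round(d['point'],3).tolist(),round(d['score'],2)) for d in pinpoint(c,n)][:2])
E
```

```text
[ 0.51724006 -0.18649636  0.15043905] 29.7 [ 20.06872033  32.6665677   -4.11803831 104.63250548   3.77833873
  42.73205575 -76.8313723 ]
top [236 185]
side [264 217]
left_flange top [([0.602, 0.075, 0.058], 0.75)]
left_flange side [([0.601, 0.073, 0.063], 0.57)]
right_flange top [([0.588, -0.123, 0.061], 0.64)]
right_flange side [([0.592, -0.122, 0.065], 0.87)]
```

View pics/c3.png

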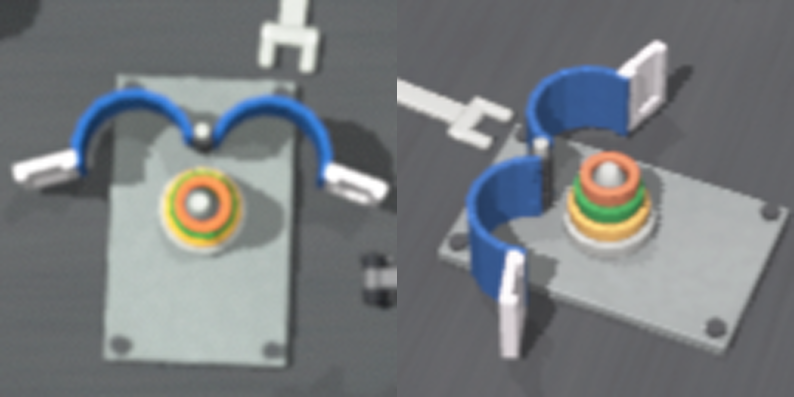

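The stack is concentric and graded: copper, green, brass, steel. The flanges are both about 75° open. I'll push the right one from behind with shut fingers.

Emit:
{"api": "apply_moves", "payload": {
  "moves": [
    [0,[0.047,-0.026,0],0],
    [0,[0.047,-0.026,0],0],
    [0,[0,0,0],-10],
    [0,[0,0,0],-10],
    [0,[0,0,0],-10]
  ]
}}

```text
clock: 30.52
tcp_pos: [0.6133, -0.1229, 0.1498]
orientation: [[0.861, 0.509, -0.001], [0.509, -0.861, 0.001], [0.0, -0.001, -1.0]]
force: [-0.8, -0.5, -0.3]
opening: -0.001
gripper_force: 0.0
```

Emit:
{"api": "apply_moves", "payload": {
  "moves": [
    [0,[0,0,0],-10],
    [0,[0,0,0],-10],
    [0,[0,0,0],-10],
    [0,[0,0,0],-10],
    [0,[0,0,0],0]
  ]
}}

```text
clock: 31.15
tcp_pos: [0.6131, -0.1237, 0.1499]
orientation: [[0.341, 0.94, -0.0], [0.94, -0.341, 0.001], [0.001, -0.001, -1.0]]
force: [-0.1, 0.4, 0.1]
opening: 0.0
gripper_force: 0.0
```

```bash
cat >> h.py <<'E'
def go(x,y,z,psi=None):
    s=read_state(); p=np.array(s['tcp_pos']); R=np.array(s['orientation']); d=R.T@(np.array([x,y,z])-p)
    cur=np.degrees(np.arctan2(R[1,0],R[0,0])); print('tcp',p.round(4),'psi',cur.round(1),'shift',d.round(4),'roll',None if psi is None else round((cur-psi+180)%360-180,1),'j7',round(s['joint_pos'][6]),'F',np.round(s['force'],1),s['clock'])
E
python3 -c "
from h import *
go(.6113,-.1344,.045,70)"
```

```text
tcp [ 0.6131 -0.1237  0.1499] psi 70.1 shift [-0.0108  0.002   0.1049] roll 0.1 j7 -27 F [-0.1  0.4  0.1] 31.15
```

Emit:
{"api": "apply_moves", "payload": {
  "moves": [
    [0,[-0.011,0.005,0],0],
    [0,[0,0,0.05],0],
    [0,[0,0,0.025],0],
    [0,[0,0,0.02],0],
    [0,[0,0,0.01],0]
  ]
}}

```text
clock: 31.78
tcp_pos: [0.6139, -0.1379, 0.0441]
orientation: [[0.342, 0.94, -0.001], [0.94, -0.342, -0.0], [-0.0, -0.001, -1.0]]
force: [0.4, 0.4, 0.2]
opening: -0.003
gripper_force: 0.0
```

Emit:
{"api": "apply_moves", "payload": {
  "moves": [
    [0,[-0.0013,-0.009,0],5],
    [0,[-0.0013,-0.009,0],5],
    [0,[-0.0013,-0.009,0],5],
    [0,[-0.0013,-0.009,0],5]
  ]
}}

```text
clock: 32.28
tcp_pos: [0.5811, -0.1269, 0.0462]
orientation: [[0.645, 0.764, 0.004], [0.764, -0.645, -0.002], [0.001, 0.004, -1.0]]
force: [0.9, -1.3, 1.0]
opening: -0.002
gripper_force: 0.7
```

```bash
python3 -c "
from h import *
save('top','p1');go(.6113,-.1344,.045)
for c in('top','side'):
  read_camera(c);print([(np.round(d['point'],3).tolist(),round(d['score'],2)) for d in pinpoint(c,'right_flange')][:2])"
```

```text
tcp [ 0.5797 -0.1258  0.0461] psi 49.8 shift [0.0138 0.0297 0.0011] roll None j7 -46 F [-1.5  0.2  0. ] 32.325
[([0.564, -0.111, 0.061], 0.57), ([0.576, -0.024, 0.024], 0.17)]
[]
```

Emit:
{"api": "apply_moves", "payload": {
  "moves": [
    [0,[-0.002,-0.009,0],5],
    [0,[-0.002,-0.009,0],5],
    [0,[-0.002,-0.009,0],5],
    [0,[-0.002,-0.009,0],5],
    [0,[0,0,0],0]
  ]
}}

```text
clock: 33.15
tcp_pos: [0.5499, -0.1042, 0.0453]
orientation: [[0.865, 0.503, 0.0], [0.503, -0.865, 0.0], [0.0, -0.0, -1.0]]
force: [0.0, -0.5, -0.3]
opening: 0.001
gripper_force: 0.0
```

Emit:
{"api": "apply_moves", "payload": {
  "moves": [
    [0,[-0.002,-0.009,0],5],
    [0,[-0.002,-0.009,0],5],
    [0,[-0.002,-0.009,0],5],
    [0,[-0.002,-0.009,0],5],
    [0,[0,0,0],0]
  ]
}}

```text
clock: 33.78
tcp_pos: [0.529, -0.074, 0.0451]
orientation: [[0.984, 0.178, 0.0], [0.178, -0.984, 0.001], [0.0, -0.0, -1.0]]
force: [0.2, 0.2, 0.1]
opening: -0.003
gripper_force: 0.0
```

```bash
python3 -c "
from h import *
go(.6113,-.1344,.045)
for c in('top','side'):
  read_camera(c);print([(np.round(d['point'],3).tolist(),round(d['score'],2)) for d in pinpoint(c,'right_flange')][:2])"
```

```text
tcp [ 0.529  -0.074   0.0451] psi 10.2 shift [0.0702 0.0741 0.0001] roll None j7 -78 F [0.2 0.2 0.1] 33.775
[]
[([0.525, -0.052, 0.066], 0.81)]
```

Emit:
{"api": "apply_moves", "payload": {
  "moves": [
    [0,[-0.002,-0.009,0],5],
    [0,[0,0,0],0],
    [0,[0,0.025,0],0],
    [0,[0,0,-0.05],0],
    [0,[0,0,-0.055],-7]
  ]
}}

```text
clock: 34.6
tcp_pos: [0.5268, -0.0917, 0.1505]
orientation: [[0.977, 0.213, -0.003], [0.213, -0.977, -0.0], [-0.003, -0.0, -1.0]]
force: [0.2, 0.3, 0.1]
opening: 0.0
gripper_force: 0.0
```

Emit:
{"api": "apply_moves", "payload": {
  "moves": [
    [0,[0.0,-0.05,0],0],
    [0,[0.05,-0.05,0],0],
    [0,[0.05,-0.05,0],0],
    [0,[0,0,0],0],
    [0,[0,0,0],0]
  ]
}}

```text
clock: 35.22
tcp_pos: [0.5845, 0.062, 0.1497]
orientation: [[0.978, 0.21, -0.001], [0.21, -0.978, -0.001], [-0.001, 0.001, -1.0]]
force: [-0.6, -1.0, 0.5]
opening: 0.002
gripper_force: 0.0
```

```bash
python3 -c "
from h import *
go(.6235,.0758,.045,12)"
```

```text
tcp [0.5845 0.062  0.1497] psi 12.1 shift [ 0.0411 -0.0054  0.1046] roll 0.1 j7 -89 F [-0.6 -1.   0.5] 35.225
```

Emit:
{"api": "apply_moves", "payload": {
  "moves": [
    [0,[0.044,-0.0055,0],0],
    [0,[0,0,0.05],0],
    [0,[0,0,0.03],0],
    [0,[0,0,0.015],0],
    [0,[0,0,0.01],0]
  ]
}}

```text
clock: 35.85
tcp_pos: [0.6269, 0.0759, 0.045]
orientation: [[0.978, 0.207, 0.0], [0.207, -0.978, -0.001], [0.0, 0.001, -1.0]]
force: [-0.1, 0.2, 0.6]
opening: -0.0
gripper_force: 0.0
```

Emit:
{"api": "apply_moves", "payload": {
  "moves": [
    [0,[-0.009,-0.0017,0],-5],
    [0,[-0.009,-0.0017,0],-5],
    [0,[-0.009,-0.0017,0],-5],
    [0,[-0.009,-0.0017,0],-5],
    [0,[0,0,0],0]
  ]
}}

```text
clock: 36.48
tcp_pos: [0.5912, 0.0711, 0.0463]
orientation: [[0.849, 0.529, 0.002], [0.529, -0.849, 0.0], [0.002, 0.001, -1.0]]
force: [-0.7, 0.2, -1.0]
opening: -0.0
gripper_force: 0.0
```

```bash
python3 -c "
from h import *
go(.6113,-.1344,.045)
for c in('top','side'):
  read_camera(c);print([(np.round(d['point'],3).tolist(),round(d['score'],2)) for d in pinpoint(c,'left_flange')][:2])"
```

```text
tcp [0.5912 0.0711 0.0463] psi 31.9 shift [-0.0917  0.185   0.0013] roll None j7 -76 F [-0.7  0.2 -1. ] 36.475
[]
[([0.577, 0.062, 0.061], 0.67)]
```

Emit:
{"api": "apply_moves", "payload": {
  "moves": [
    [0,[-0.009,-0.0017,0],-5],
    [0,[-0.009,-0.0017,0],-5],
    [0,[-0.009,-0.0017,0],-5],
    [0,[-0.009,-0.0017,0],-5],
    [0,[-0.009,-0.0017,0],-5]
  ]
}}

```text
clock: 37.3
tcp_pos: [0.5526, 0.0493, 0.0455]
orientation: [[0.541, 0.841, 0.002], [0.841, -0.541, 0.002], [0.002, 0.001, -1.0]]
force: [0.5, 1.0, 0.5]
opening: -0.002
gripper_force: 0.7
```

Emit:
{"api": "apply_moves", "payload": {
  "moves": [
    [0,[-0.009,-0.0017,0],-5],
    [0,[-0.009,-0.0017,0],-5],
    [0,[-0.009,-0.0017,0],-5],
    [0,[-0.009,-0.0017,0],-5],
    [0,[0,0,0],0]
  ]
}}

```text
clock: 37.92
tcp_pos: [0.5305, 0.0179, 0.0451]
orientation: [[0.227, 0.974, -0.0], [0.974, -0.227, -0.0], [-0.0, 0.0, -1.0]]
force: [-0.1, 0.1, -0.9]
opening: -0.002
gripper_force: 0.0
```

```bash
python3 -c "
from h import *
go(.6113,-.1344,.045)
for n in ('left_flange','right_flange'):
 for c in('top','side'):
  read_camera(c);print(n,c,[(np.round(d['point'],3).tolist(),round(d['score'],2)) for d in pinpoint(c,n)][:2])"
```

```text
tcp [0.5305 0.0179 0.0451] psi 76.9 shift [-0.13    0.1132  0.0002] roll None j7 -43 F [-0.1  0.1 -0.9] 37.925
left_flange top []
left_flange side [([0.526, 0.003, 0.064], 0.86)]
right_flange top [([0.523, -0.043, 0.059], 0.69), ([0.572, -0.31, 0.002], 0.67)]
right_flange side [([0.524, -0.042, 0.064], 0.65), ([0.568, -0.312, 0.0], 0.37)]
```

Emit:
{"api": "apply_moves", "payload": {
  "moves": [
    [0,[-0.009,-0.0017,0],-5],
    [0,[0,0,0],0],
    [0,[0.02,0,0],0],
    [0,[0,0,-0.05],0],
    [0,[0,0,-0.035],10]
  ]
}}

```text
clock: 38.95
tcp_pos: [0.5298, 0.0308, 0.1314]
orientation: [[0.314, 0.95, 0.0], [0.95, -0.314, 0.001], [0.001, -0.0, -1.0]]
force: [0.7, 0.4, -0.7]
opening: 0.001
gripper_force: 0.0
```

Emit:
{"api": "apply_moves", "payload": {
  "moves": [
    [1,[0,0,0],10],
    [1,[0,0,0],10],
    [1,[0,0,0],10],
    [1,[0,0,0],10],
    [1,[0,0,0],10]
  ]
}}

```text
clock: 39.58
tcp_pos: [0.5294, 0.0304, 0.1301]
orientation: [[0.93, 0.369, -0.0], [0.369, -0.93, 0.0], [-0.0, -0.0, -1.0]]
force: [1.1, -0.3, 0.2]
opening: 0.995
gripper_force: 0.0
```

Emit:
{"api": "apply_moves", "payload": {
  "moves": [
    [1,[0,0,0],10],
    [1,[0,0,0],10],
    [1,[0,0,0],5],
    [1,[0,0,0],0],
    [1,[0,0,0],0]
  ]
}}

```text
clock: 40.2
tcp_pos: [0.5295, 0.0303, 0.1301]
orientation: [[0.999, -0.051, -0.0], [-0.051, -0.999, 0.0], [-0.0, -0.0, -1.0]]
force: [-0.1, -0.4, -0.0]
opening: 0.997
gripper_force: 0.0
```

```bash
python3 -c "
from h import *
go(.521,-.024,.045,-3)
for n in ('left_flange','right_flange'):
 for c in('top','side'):
  read_camera(c);print(n,c,[(np.round(d['point'],3).tolist(),round(d['score'],2)) for d in pinpoint(c,n)][:2])"
```

```text
tcp [0.5295 0.0303 0.1301] psi -2.9 shift [-0.0057  0.0547  0.0851] roll 0.1 j7 -100 F [-0.1 -0.4 -0. ] 40.2
left_flange top [([0.521, -0.005, 0.06], 0.46)]
left_flange side [([0.764, -0.1, 0.001], 0.67), ([0.521, -0.008, 0.064], 0.58)]
right_flange top [([0.52, -0.046, 0.06], 0.82), ([0.52, -0.006, 0.06], 0.61)]
right_flange side [([0.523, -0.006, 0.063], 0.73), ([0.524, -0.043, 0.064], 0.56)]
```

Emit:
{"api": "apply_moves", "payload": {
  "moves": [
    [1,[-0.0055,0.0545,0],0],
    [1,[0,0,0],0],
    [1,[0,0,0.05],0],
    [1,[0,0,0.025],0],
    [1,[0,0,0.01],0]
  ]
}}

```text
clock: 41.22
tcp_pos: [0.5204, -0.0237, 0.0438]
orientation: [[0.999, -0.051, -0.002], [-0.051, -0.999, 0.0], [-0.002, -0.0, -1.0]]
force: [0.5, 0.2, -0.4]
opening: 1.0
gripper_force: 0.0
```

Emit:
{"api": "apply_moves", "payload": {
  "moves": [
    [0.7,[0,0,0],0],
    [0.5,[0,0,0],0],
    [0.3,[0,0,0],0],
    [0.05,[0,0,0],0],
    [0.05,[0,0,0],0]
  ],
  "force": 60
}}

```text
clock: 41.85
tcp_pos: [0.5217, -0.0223, 0.0464]
orientation: [[0.999, -0.052, 0.002], [-0.052, -0.999, 0.002], [0.002, -0.002, -1.0]]
force: [-1.4, 2.1, 6.6]
opening: 0.191
gripper_force: 59.4
```

Emit:
{"api": "apply_moves", "payload": {
  "moves": [
    [0.05,[0,0,0],0],
    [0.05,[0,0,0],0],
    [0.05,[0,0,0],0],
    [0.05,[0,0,0],0]
  ]
}}

```text
clock: 42.35
tcp_pos: [0.5217, -0.0223, 0.0463]
orientation: [[0.999, -0.052, 0.002], [-0.052, -0.999, 0.002], [0.001, -0.002, -1.0]]
force: [-1.9, 2.0, 6.0]
opening: 0.189
gripper_force: 59.4
```

The squeeze stopped at an opening of 0.19, about 18 mm, so both flanges have met. I'll release and look.

Emit:
{"api": "apply_moves", "payload": {
  "moves": [
    [0.5,[0,0,0],0],
    [0.7,[0,0,0],0],
    [0.7,[0,0,-0.05],0],
    [0.7,[0,0,-0.06],0],
    [0.7,[0.01,0.06,0],0]
  ]
}}

```text
clock: 42.98
tcp_pos: [0.5324, -0.0791, 0.16]
orientation: [[0.999, -0.04, 0.012], [-0.04, -0.999, 0.003], [0.012, -0.004, -1.0]]
force: [1.5, -0.7, -0.5]
opening: 0.703
gripper_force: 0.0
```

Emit:
{"api": "apply_moves", "payload": {
  "moves": [
    [0.7,[0.01,0.06,0],0],
    [0.7,[0,0.06,0],0],
    [0.7,[0,0,0],0],
    [0.7,[0,0,0],0]
  ]
}}

```text
clock: 43.48
tcp_pos: [0.5315, -0.2047, 0.1547]
orientation: [[0.999, -0.052, -0.001], [-0.052, -0.999, 0.001], [-0.001, -0.001, -1.0]]
force: [-0.0, 1.0, 0.2]
opening: 0.703
gripper_force: 0.0
```

```bash
python3 - <<'E'
from h import *
snap(); go(.571,-.312,.1)
def crop(c,X,w,s):
    u=pix(c,X).astype(int); im=IM[c][u[1]-w:u[1]+w,u[0]-w:u[0]+w]; print(c,u-w); return cv2.resize(im,None,fx=s,fy=s,interpolation=cv2.INTER_CUBIC)
cv2.imwrite('pics/c4.png',cv2.cvtColor(np.hstack([crop('top',[.55,-.026,.06],33,6),crop('side',[.55,-.026,.06],33,6)]),cv2.COLOR_RGB2BGR))
for n in('slot_mouth','hinge','stand_mouth','gauge'):
  for c in('top','side'): print(n,c,[(np.round(d['point'],4).tolist(),round(d['score'],2)) for d in pinpoint(c,n)][:2])
E
```

```text
tcp [ 0.5322 -0.2028  0.1549] psi -2.8 shift [0.0441 0.1073 0.0548] roll None j7 -77 F [0.1 0.2 0.2] 43.575
top [267 232]
side [313 243]
slot_mouth top [([0.5184, -0.0193, 0.0595], 0.69), ([0.7409, 0.1919, -0.0011], 0.35)]
slot_mouth side [([0.5195, -0.0194, 0.0595], 0.91)]
hinge top [([0.6234, -0.0277, 0.0615], 0.93)]
hinge side [([0.5711, -0.3098, 0.0463], 0.68)]
stand_mouth top [([0.5754, -0.0217, 0.0221], 0.64), ([0.5833, -0.4248, 0.0409], 0.6)]
stand_mouth side [([0.5668, -0.309, 0.0459], 0.67), ([0.5723, -0.3112, -0.0022], 0.63)]
gauge top [([0.6186, -0.0279, 0.064], 0.34)]
gauge side []
```

View pics/c4.png

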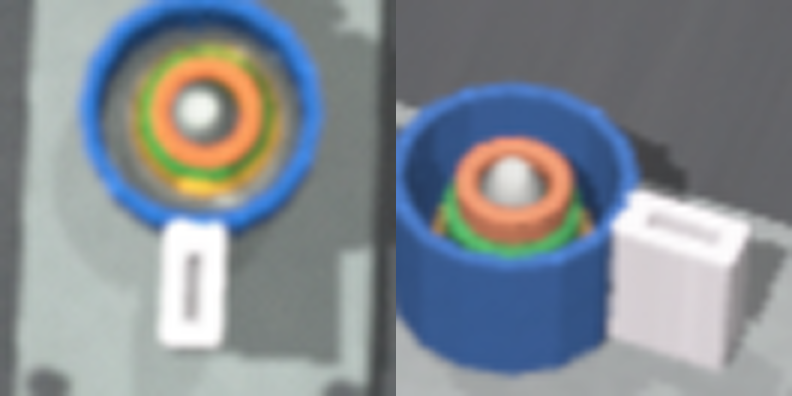

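The housing is closed: the two flanges meet as one white block with the slot at top crop (193,288) and side crop (685,230). Next I'll measure the slot and gauge precisely.

```bash
cat > m.py <<'E'
from h import *
from scipy.optimize import minimize
def boxhull(cam,x,y,yaw,lx,ly,z0,z1):
    c,s=np.cos(yaw),np.sin(yaw)
    P=[pix(cam,[x+c*a-s*b,y+s*a+c*b,z]) for a in(-lx/2,lx/2) for b in(-ly/2,ly/2) for z in(z0,z1)]
    return cv2.convexHull(np.array(P,np.float32))[:,0]
def fitbox(cam,soft,g,lx,ly,z0,z1,w=22):
    u=pix(cam,[g[0],g[1],z1]).astype(int); x0,y0=u-w; S=8
    sub=soft[y0:y0+2*w,x0:x0+2*w].astype(np.float32)
    def cost(p):
        h=(boxhull(cam,p[0]/1e3,p[1]/1e3,p[2]/20,lx,ly,z0,z1)-[x0,y0]+.5)*S
        im=np.zeros((2*w*S,2*w*S),np.uint8); cv2.fillConvexPoly(im,(h*16).round().astype(np.int32),255,shift=4)
        r=cv2.resize(im,(2*w,2*w),interpolation=cv2.INTER_AREA).astype(np.float32)/255
        r=cv2.GaussianBlur(r,(0,0),.5); return float(((r-sub)**2).sum())
    x0_=np.array([g[0]*1e3,g[1]*1e3,g[2]*20])
    r=minimize(cost,x0_,method='Nelder-Mead',options=dict(initial_simplex=[x0_,x0_+[4,0,0],x0_+[0,4,0],x0_+[0,0,5]],xatol=.05,fatol=.01))
    return (r.x*[1,1,np.degrees(1/20)]).round(1),round(r.fun,1)
def redsoft(im):
    f=im.astype(float); return np.clip((f[...,0]-f[...,1:].max(2)-60)/90,0,1)
E
python3 - <<'E'
from m import *
snap()
for c in('top','side'):
    print('gauge',c,fitbox(c,redsoft(IM[c]),(.571,-.312,.55),.032,.014,.046,.086))
    im=IM[c].astype(float); wh=np.clip((im.min(2)-150)/50,0,1)
    g=im.mean(2); u=pix(c,[.5205,-.022,.062]); 
    w=9; x0,y0=(u-w).astype(int); sub=g[y0:y0+2*w,x0:x0+2*w]
    # dark slot pixels enclosed by white
    t=(sub<190).astype(np.uint8); n,l,st,ce=cv2.connectedComponentsWithStats(t,connectivity=4)
    k=[i for i in range(1,n) if st[i,0]>0 and st[i,1]>0 and st[i,0]+st[i,2]<2*w and st[i,1]+st[i,3]<2*w]
    for i in k:
        wt=(220-sub).clip(0)*cv2.dilate((l==i).astype(np.uint8),np.ones((3,3)),iterations=1); yy,xx=np.mgrid[:2*w,:2*w]
        p=np.array([(xx*wt).sum(),(yy*wt).sum()])/wt.sum()+[x0,y0]; print('slot',c,st[i],p.round(2),ray(c,p,.062)[:2].round(4))
E
```

```text
gauge top (array([ 588.9, -252.5,   36.4]), np.float64(15.7))
slot top [9 4 2 4 6] [298.62 276.59] [ 0.5287 -0.0225]
slot top [9 9 1 4 4] [298.45 281.46] [ 0.5192 -0.022 ]
gauge side (array([ 585.8, -303.7,  104.1]), np.float64(117.3))
```

```bash
python3 - <<'E'
from m import *
for c in('top','side'):
    im=cv2.cvtColor(cv2.imread(f'pics/{c}0.png'),cv2.COLOR_BGR2RGB); s=redsoft(im); u=pix(c,[.571,-.312,.07]).astype(int)
    for y0 in (.3,.55,.8): print('gauge',c,fitbox(c,s,(.571,-.312,y0),.032,.014,.046,.086,18),s[u[1]-18:u[1]+18,u[0]-18:u[0]+18].sum().round())
E
```

```text
gauge top (array([ 572.3, -311.1,   28. ]), np.float64(25.5)) 250.0
gauge top (array([ 572.4, -311.2,   28.5]), np.float64(25.5)) 250.0
gauge top (array([ 572.4, -311.2,   28.8]), np.float64(25.5)) 250.0
gauge side (array([ 569.7, -309.7,   14. ]), np.float64(34.8)) 231.0
gauge side (array([ 569.7, -309.9,   60.6]), np.float64(38.0)) 231.0
gauge side (array([ 569.7, -309.6,   59.3]), np.float64(38.1)) 231.0
```

Emit:
{"api": "apply_moves", "payload": {
  "moves": [
    [0.45,[0.022,0.053,0],0],
    [0.45,[0.022,0.053,0],0],
    [0.45,[0,0,0],-8],
    [0.45,[0,0,0],-8],
    [0.45,[0,0,0],-8]
  ],
  "force": 40
}}

```text
clock: 44.7
tcp_pos: [0.5702, -0.3132, 0.1548]
orientation: [[0.932, 0.363, -0.0], [0.363, -0.932, 0.0], [-0.0, -0.0, -1.0]]
force: [-0.2, 0.5, -0.2]
opening: 0.451
gripper_force: 0.0
```

Emit:
{"api": "apply_moves", "payload": {
  "moves": [
    [0.45,[0,0,0],-8],
    [0.45,[0,0,0.03],0],
    [0.45,[0,0,0],0],
    [0.45,[0,0,0],0]
  ]
}}

```text
clock: 45.2
tcp_pos: [0.5708, -0.3132, 0.1257]
orientation: [[0.874, 0.485, 0.001], [0.485, -0.874, -0.0], [0.001, 0.001, -1.0]]
force: [-1.4, -0.4, -0.7]
opening: 0.454
gripper_force: 0.0
```

```bash
python3 -c "
from h import *
go(.5712,-.3103,.066,29)"
```

```text
tcp [ 0.5708 -0.3132  0.1257] psi 29.0 shift [ 0.0017 -0.0023  0.0597] roll 0.0 j7 -43 F [-1.4 -0.4 -0.7] 45.2
```

Emit:
{"api": "apply_moves", "payload": {
  "moves": [
    [0.45,[0.0017,-0.002,0.02],0],
    [0.45,[0,0,0.025],0],
    [0.45,[0,0,0.014],0],
    [0.3,[0,0,0],0],
    [0.1,[0,0,0],0]
  ]
}}

```text
clock: 45.82
tcp_pos: [0.5717, -0.3107, 0.0672]
orientation: [[0.874, 0.485, 0.002], [0.485, -0.874, -0.001], [0.001, 0.002, -1.0]]
force: [-0.3, 0.2, -0.5]
opening: 0.154
gripper_force: 43.6
```

Emit:
{"api": "apply_moves", "payload": {
  "moves": [
    [0.05,[0,0,0],0],
    [0.05,[0,0,0],0],
    [0.05,[0,0,0],0],
    [0.05,[0,0,0],0]
  ]
}}

```text
clock: 46.32
tcp_pos: [0.5715, -0.3107, 0.067]
orientation: [[0.874, 0.485, 0.002], [0.485, -0.874, -0.001], [0.001, 0.001, -1.0]]
force: [-0.9, 0.2, 5.3]
opening: 0.156
gripper_force: 44.4
```

```bash
python3 - <<'E'
from h import *
go(.5712,-.3103,.066,29); snap()
def crop(c,X,w,s):
    u=pix(c,X).astype(int); im=IM[c][u[1]-w:u[1]+w,u[0]-w:u[0]+w]; return cv2.resize(im,None,fx=s,fy=s,interpolation=cv2.INTER_CUBIC)
cv2.imwrite('pics/c5.png',cv2.cvtColor(crop('side',[.57,-.31,.06],33,8),cv2.COLOR_RGB2BGR))
E
```

```text
tcp [ 0.5715 -0.3107  0.067 ] psi 29.0 shift [-0.     -0.0005  0.001 ] roll 0.0 j7 -44 F [-0.9  0.2  5.3] 46.325
```

View pics/c5.png

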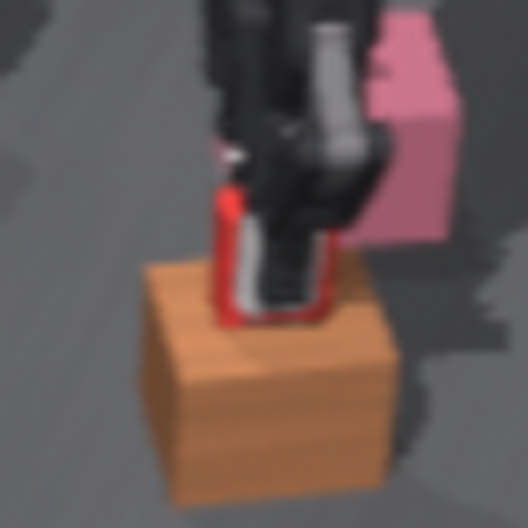

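The handle is held centrally in the fingers, at crop (280,270), and the gauge is upright. Lifting.

Emit:
{"api": "apply_moves", "payload": {
  "moves": [
    [0.05,[0,0,-0.015],0],
    [0.05,[0,0,-0.025],0],
    [0.05,[0,0,-0.05],0],
    [0.05,[0,0,0],0],
    [0.05,[0,0,0],8]
  ]
}}

```text
clock: 47.05
tcp_pos: [0.5704, -0.3105, 0.1564]
orientation: [[0.935, 0.355, -0.0], [0.355, -0.935, 0.0], [0.0, -0.0, -1.0]]
force: [-0.1, 0.0, -1.5]
opening: 0.158
gripper_force: 43.7
```

Emit:
{"api": "apply_moves", "payload": {
  "moves": [
    [0.05,[0,0,0],8],
    [0.05,[0,0,0],8],
    [0.05,[0,0,0],8],
    [0.05,[0,0,0],0.5],
    [0.05,[0,0,0],0]
  ]
}}

```text
clock: 47.68
tcp_pos: [0.5705, -0.3102, 0.1556]
orientation: [[0.998, -0.058, -0.001], [-0.058, -0.998, 0.001], [-0.001, -0.001, -1.0]]
force: [0.9, 0.3, -0.4]
opening: 0.156
gripper_force: 43.7
```

```bash
python3 -c "
from h import *
go(.5215,-.0223,.155,-3.5)"
```

```text
tcp [ 0.5705 -0.3102  0.1556] psi -3.3 shift [-0.0657 -0.2845  0.0008] roll 0.2 j7 -69 F [ 0.9  0.3 -0.4] 47.675
```

Emit:
{"api": "apply_moves", "payload": {
  "moves": [
    [0.05,[-0.011,-0.0475,0],0],
    [0.05,[-0.011,-0.0475,0],0],
    [0.05,[-0.011,-0.0475,0],0],
    [0.05,[-0.011,-0.0475,0],0],
    [0.05,[-0.011,-0.0475,0],0]
  ]
}}

```text
clock: 48.3
tcp_pos: [0.53, -0.0686, 0.1562]
orientation: [[0.998, -0.059, 0.0], [-0.059, -0.998, 0.0], [0.0, -0.0, -1.0]]
force: [0.5, 0.1, -0.7]
opening: 0.159
gripper_force: 43.7
```

Emit:
{"api": "apply_moves", "payload": {
  "moves": [
    [0.05,[-0.011,-0.047,0],0],
    [0.05,[0,0,0.01],0],
    [0.05,[0,0,0],0],
    [0.05,[0,0,0],0]
  ]
}}

```text
clock: 48.8
tcp_pos: [0.5224, -0.0243, 0.1461]
orientation: [[0.998, -0.063, 0.0], [-0.063, -0.998, -0.001], [0.0, 0.001, -1.0]]
force: [-0.1, 0.0, -0.8]
opening: 0.153
gripper_force: 43.7
```

```bash
python3 - <<'E'
from h import *
go(.5215,-.0223,.130,-3.5); snap()
def crop(c,X,w,s):
    u=pix(c,X).astype(int); print(u-w); im=IM[c][u[1]-w:u[1]+w,u[0]-w:u[0]+w]; return cv2.resize(im,None,fx=s,fy=s,interpolation=cv2.INTER_CUBIC)
cv2.imwrite('pics/c6.png',cv2.cvtColor(crop('side',[.53,-.02,.08],33,8),cv2.COLOR_RGB2BGR))
E
```

```text
tcp [ 0.5224 -0.0243  0.1461] psi -3.6 shift [-0.001  -0.002   0.0161] roll -0.1 j7 -95 F [-0.1  0.  -0.8] 48.8
[323 240]
```

View pics/c6.png

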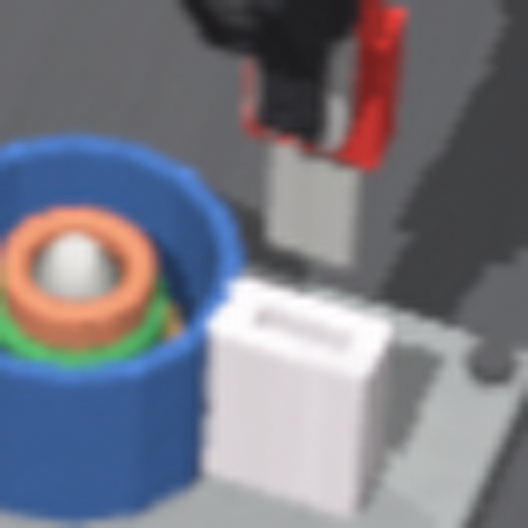

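```bash
python3 - <<'E'
from h import *
f=lambda a,b,z:ray('side',(323+a/8-.44,240+b/8-.44),z)[:2].round(4)
print('blade corners',f(270,240,.087),f(352,268,.087),'slot corners',f(255,321,.062),f(350,338,.062))
print('slot c',f(303,328,.062))
E
```

```text
blade corners [ 0.5314 -0.0239] [ 0.5113 -0.022 ] slot corners [ 0.533  -0.0206] [ 0.5107 -0.0231]
slot c [ 0.5219 -0.0223]
```

Side view: the blade is right above the slot, with its bottom centre at about (.5214,-.0245). The slot centre is (.5219,-.0222), so I'll shift 2 mm in y.

Emit:
{"api": "apply_moves", "payload": {
  "moves": [
    [0.05,[0.0005,-0.002,0.01],0],
    [0.05,[0,0,0.01],0],
    [0.05,[0,0,0],0],
    [0.05,[0,0,0],0]
  ]
}}

```text
clock: 49.4
tcp_pos: [0.5228, -0.0205, 0.1259]
orientation: [[0.998, -0.06, -0.0], [-0.06, -0.998, 0.0], [-0.0, -0.0, -1.0]]
force: [0.2, 1.0, -1.3]
opening: 0.158
gripper_force: 43.7
```

Emit:
{"api": "apply_moves", "payload": {
  "moves": [
    [0.05,[0,0,0.004],0],
    [0.05,[0,0,0.003],0],
    [0.05,[0,0,0.002],0],
    [0.05,[0,0,0],0]
  ]
}}

```text
clock: 49.9
tcp_pos: [0.5225, -0.0208, 0.1168]
orientation: [[0.998, -0.06, -0.001], [-0.06, -0.998, -0.0], [-0.001, 0.0, -1.0]]
force: [0.4, -0.9, -0.8]
opening: 0.157
gripper_force: 43.7
```

Emit:
{"api": "apply_moves", "payload": {
  "moves": [
    [0.05,[0,0.001,0.003],0],
    [0.05,[0,0,0.004],0],
    [0.05,[0,0,0.004],0],
    [0.05,[0,0,0],0]
  ]
}}

```text
clock: 50.4
tcp_pos: [0.5224, -0.0213, 0.1056]
orientation: [[0.998, -0.06, -0.001], [-0.06, -0.998, 0.0], [-0.001, -0.0, -1.0]]
force: [-0.6, -0.0, -0.9]
opening: 0.156
gripper_force: 43.7
```

Emit:
{"api": "apply_moves", "payload": {
  "moves": [
    [0.05,[0,0,0.007],0],
    [0.05,[0,0,0.007],0],
    [0.05,[0,0,0.005],0],
    [0.05,[0,0,0.002],0],
    [0.05,[0,0,0],0]
  ]
}}

```text
clock: 51.02
tcp_pos: [0.5227, -0.0215, 0.085]
orientation: [[0.998, -0.06, -0.0], [-0.06, -0.998, 0.0], [-0.0, -0.0, -1.0]]
force: [0.5, -0.5, -1.0]
opening: 0.155
gripper_force: 43.7
```

Emit:
{"api": "apply_moves", "payload": {
  "moves": [
    [0.05,[0,0,0.001],0],
    [0.05,[0,0,0.001],0],
    [0.05,[0,0,0],0]
  ]
}}

```text
clock: 51.4
tcp_pos: [0.5227, -0.0215, 0.0831]
orientation: [[0.998, -0.06, 0.0], [-0.06, -0.998, 0.0], [0.0, -0.0, -1.0]]
force: [-0.7, 0.0, -1.1]
opening: 0.156
gripper_force: 43.7
```

Emit:
{"api": "apply_moves", "payload": {
  "moves": [
    [0.05,[0,0,0.001],0],
    [0.05,[0,0,0],0]
  ]
}}

```text
clock: 51.65
tcp_pos: [0.5228, -0.0215, 0.0829]
orientation: [[0.998, -0.06, 0.0], [-0.06, -0.998, -0.0], [0.0, -0.0, -1.0]]
force: [-2.1, -0.2, 5.5]
opening: 0.162
gripper_force: 44.7
```

The shoulder is resting (5.5 N). I'll release, leave it for over a second, then regrip.

Emit:
{"api": "apply_moves", "payload": {
  "moves": [
    [0.05,[0,0,0],0],
    [0.4,[0,0,0],0],
    [0.4,[0,0,0],0],
    [0.4,[0,0,0],0],
    [0.4,[0,0,0],0]
  ]
}}

```text
clock: 52.28
tcp_pos: [0.5227, -0.0215, 0.082]
orientation: [[0.998, -0.06, -0.0], [-0.06, -0.998, 0.0], [-0.0, -0.0, -1.0]]
force: [1.9, 0.3, 0.1]
opening: 0.4
gripper_force: 0.0
```

Emit:
{"api": "apply_moves", "payload": {
  "moves": [
    [0.4,[0,0,0],0],
    [0.4,[0,0,0],0],
    [0.4,[0,0,0],0],
    [0.4,[0,0,0],0],
    [0.4,[0,0,0],0]
  ]
}}

```text
clock: 52.9
tcp_pos: [0.5227, -0.0215, 0.0821]
orientation: [[0.998, -0.06, 0.0], [-0.06, -0.998, 0.0], [0.0, -0.0, -1.0]]
force: [0.4, -0.8, 0.1]
opening: 0.398
gripper_force: 0.0
```

Emit:
{"api": "apply_moves", "payload": {
  "moves": [
    [0.4,[0,0,0],0],
    [0.4,[0,0,0],0],
    [0.4,[0,0,0],0],
    [0.4,[0,0,0],0],
    [0.4,[0,0,0],0]
  ]
}}

```text
clock: 53.52
tcp_pos: [0.5227, -0.0215, 0.0821]
orientation: [[0.998, -0.06, 0.0], [-0.06, -0.998, 0.0], [0.0, -0.0, -1.0]]
force: [-0.6, -0.2, -0.1]
opening: 0.401
gripper_force: 0.0
```

```bash
python3 - <<'E'
from h import *
go(.5215,-.0223,.130,-3.5); snap()
def crop(c,X,w,s):
    u=pix(c,X).astype(int); print(u-w); im=IM[c][u[1]-w:u[1]+w,u[0]-w:u[0]+w]; return cv2.resize(im,None,fx=s,fy=s,interpolation=cv2.INTER_CUBIC)
cv2.imwrite('pics/c7.png',cv2.cvtColor(crop('side',[.53,-.02,.08],33,8),cv2.COLOR_RGB2BGR))
E
```

```text
tcp [ 0.5227 -0.0215  0.0821] psi -3.5 shift [-0.0011  0.0009 -0.0479] roll 0.0 j7 -96 F [-0.6 -0.2 -0.1] 53.525
[323 240]
```

View pics/c7.png

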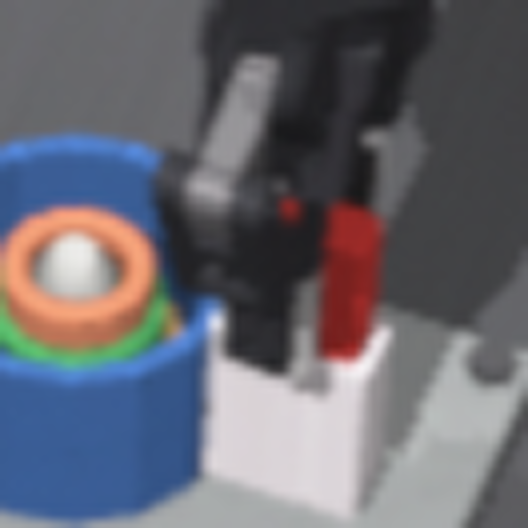

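The gauge's shoulder rests on the flange top and it has been left there over a second. Regrip and return it.

Emit:
{"api": "apply_moves", "payload": {
  "moves": [
    [0.2,[0,0,0],0],
    [0.05,[0,0,0],0],
    [0.05,[0,0,0],0],
    [0.05,[0,0,0],0],
    [0.05,[0,0,0],0]
  ]
}}

```text
clock: 54.25
tcp_pos: [0.5228, -0.0215, 0.0822]
orientation: [[0.998, -0.06, 0.0], [-0.06, -0.998, 0.0], [0.0, -0.0, -1.0]]
force: [-0.4, -0.1, 1.8]
opening: 0.16
gripper_force: 41.6
```

Emit:
{"api": "apply_moves", "payload": {
  "moves": [
    [0.05,[0,0,-0.01],0],
    [0.05,[0,0,-0.015],0],
    [0.05,[0,0,-0.02],0],
    [0.05,[0,0,-0.03],0],
    [0.05,[0,0,0],0]
  ]
}}

```text
clock: 54.88
tcp_pos: [0.5246, -0.0215, 0.1601]
orientation: [[0.998, -0.06, 0.007], [-0.06, -0.998, -0.0], [0.007, -0.0, -1.0]]
force: [-0.1, -0.4, -1.5]
opening: 0.157
gripper_force: 41.4
```

Emit:
{"api": "apply_moves", "payload": {
  "moves": [
    [0.05,[0.011,0.0476,0],0],
    [0.05,[0.011,0.0476,0],0],
    [0.05,[0.011,0.0476,0],0],
    [0.05,[0.011,0.0476,0],0],
    [0.05,[0.011,0.0476,0],0]
  ]
}}

```text
clock: 55.5
tcp_pos: [0.5628, -0.2637, 0.1564]
orientation: [[0.998, -0.06, -0.001], [-0.06, -0.998, 0.001], [-0.001, -0.001, -1.0]]
force: [0.7, 0.4, -0.6]
opening: 0.158
gripper_force: 41.4
```

Emit:
{"api": "apply_moves", "payload": {
  "moves": [
    [0.05,[0.011,0.0476,0],0],
    [0.05,[0,0,0],-8.5],
    [0.05,[0,0,0],-8],
    [0.05,[0,0,0],-8],
    [0.05,[0,0,0],-8]
  ]
}}

```text
clock: 56.12
tcp_pos: [0.5706, -0.3103, 0.1561]
orientation: [[0.872, 0.489, -0.002], [0.489, -0.872, 0.001], [-0.001, -0.002, -1.0]]
force: [-0.3, -0.3, 0.0]
opening: 0.16
gripper_force: 41.3
```

Emit:
{"api": "apply_moves", "payload": {
  "moves": [
    [0.05,[0,0,0.02],0],
    [0.05,[0,0,0],0],
    [0.05,[0,0,0],0]
  ]
}}

```text
clock: 56.5
tcp_pos: [0.5713, -0.3105, 0.1371]
orientation: [[0.874, 0.485, -0.0], [0.485, -0.874, 0.0], [-0.0, -0.0, -1.0]]
force: [1.0, -0.6, -0.4]
opening: 0.155
gripper_force: 41.3
```

```bash
python3 - <<'E'
from h import *
go(.5715,-.3107,.120,29); snap()
def crop(c,X,w,s):
    u=pix(c,X).astype(int); print(u-w); im=IM[c][u[1]-w:u[1]+w,u[0]-w:u[0]+w]; return cv2.resize(im,None,fx=s,fy=s,interpolation=cv2.INTER_CUBIC)
cv2.imwrite('pics/c8.png',cv2.cvtColor(crop('side',[.57,-.31,.08],30,9),cv2.COLOR_RGB2BGR))
E
```

```text
tcp [ 0.5713 -0.3105  0.1371] psi 29.0 shift [0.0001 0.0002 0.0171] roll 0.0 j7 -43 F [ 1.  -0.6 -0.4] 56.5
[349 145]
```

View pics/c8.png

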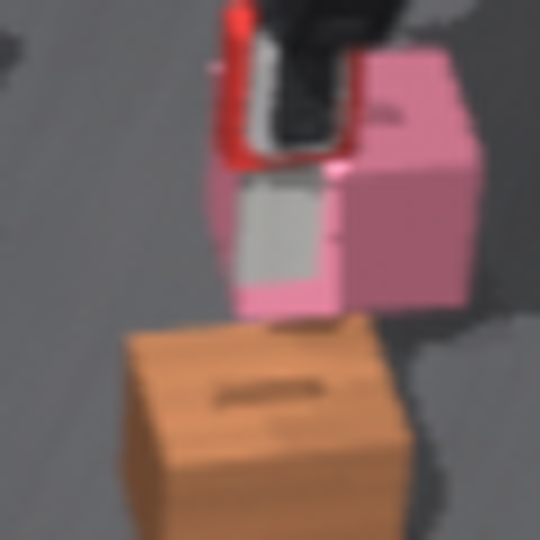

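The blade hangs above the stand's slot at crop (270,390), and the pose matches where I picked it up. Lowering with force checks.

Emit:
{"api": "apply_moves", "payload": {
  "moves": [
    [0.05,[0,0,0.02],0],
    [0.05,[0,0,0.01],0],
    [0.05,[0,0,0.005],0],
    [0.05,[0,0,0.003],0],
    [0.05,[0,0,0],0]
  ]
}}

```text
clock: 57.22
tcp_pos: [0.5715, -0.3106, 0.0993]
orientation: [[0.874, 0.485, 0.0], [0.485, -0.874, -0.0], [0.0, 0.0, -1.0]]
force: [0.4, -0.0, -0.9]
opening: 0.157
gripper_force: 41.3
```

Emit:
{"api": "apply_moves", "payload": {
  "moves": [
    [0.05,[0,0,0.008],0],
    [0.05,[0,0,0.01],0],
    [0.05,[0,0,0.009],0],
    [0.05,[0,0,0.004],0],
    [0.05,[0,0,0],0]
  ]
}}

```text
clock: 57.85
tcp_pos: [0.5711, -0.3104, 0.0675]
orientation: [[0.874, 0.486, -0.001], [0.486, -0.874, 0.0], [-0.0, -0.001, -1.0]]
force: [0.3, 0.4, -1.5]
opening: 0.156
gripper_force: 41.3
```

Emit:
{"api": "apply_moves", "payload": {
  "moves": [
    [0.05,[0,0,0.001],0],
    [0.05,[0,0,0.001],0],
    [0.05,[0,0,0],0]
  ]
}}

```text
clock: 58.22
tcp_pos: [0.5715, -0.3106, 0.0663]
orientation: [[0.874, 0.485, 0.0], [0.485, -0.874, -0.0], [0.0, 0.0, -1.0]]
force: [0.3, -0.1, -1.1]
opening: 0.158
gripper_force: 41.5
```

Just short of seating. I'll press slightly, release and retreat.

Emit:
{"api": "apply_moves", "payload": {
  "moves": [
    [0.05,[0,0,0.001],0],
    [0.05,[0,0,0],0],
    [0.4,[0,0,0],0],
    [0.4,[0,0,0],0],
    [0.4,[0,0,0],0]
  ]
}}

```text
clock: 58.85
tcp_pos: [0.5713, -0.3106, 0.0649]
orientation: [[0.874, 0.485, -0.0], [0.485, -0.874, 0.0], [-0.0, -0.0, -1.0]]
force: [-0.2, -0.1, 0.2]
opening: 0.408
gripper_force: 0.0
```

Emit:
{"api": "apply_moves", "payload": {
  "moves": [
    [0.4,[0,0,-0.02],0],
    [0.4,[0,0,-0.05],0],
    [0.4,[0,0,-0.05],0],
    [0.4,[-0.02,0.05,0],0],
    [0.4,[-0.02,0.05,0],0]
  ]
}}

```text
clock: 59.48
tcp_pos: [0.5862, -0.4183, 0.1887]
orientation: [[0.873, 0.487, 0.004], [0.487, -0.873, -0.002], [0.003, 0.004, -1.0]]
force: [0.4, -0.1, -0.4]
opening: 0.397
gripper_force: 0.0
```

Emit:
{"api": "apply_moves", "payload": {
  "moves": [
    [0.4,[-0.04,0.04,0],0],
    [0.4,[-0.04,0.04,0],0],
    [0.4,[0,0,0],0],
    [0.4,[0,0,0],0]
  ]
}}

```text
clock: 59.98
tcp_pos: [0.5542, -0.5257, 0.186]
orientation: [[0.874, 0.485, 0.002], [0.485, -0.874, 0.001], [0.002, 0.0, -1.0]]
force: [0.9, 0.3, -0.1]
opening: 0.401
gripper_force: 0.0
```

```bash
python3 - <<'E'
from m import *
snap(); go(.5,-.4,.2)
a=IM['top'][130:350,110:530]; b=IM['side'][110:330,230:470]
cv2.imwrite('pics/end.png',cv2.cvtColor(np.vstack([cv2.resize(a,(573,300)),cv2.resize(b,(327,300)) if 0 else np.pad(cv2.resize(b,(327,300)),((0,0),(0,246),(0,0)))]),cv2.COLOR_RGB2BGR))
for c in('top','side'):
    for z in(.046,.05): print(c,z,fitbox(c,redsoft(IM[c]),(.571,-.311,.5),.032,.014,z,z+.04,18))
E
```

```text
tcp [ 0.5554 -0.524   0.186 ] psi 29.2 shift [ 0.0122 -0.1353 -0.0139] roll None j7 -25 F [-0.2 -0.   0.5] 60.075
top 0.046 (array([ 573.4, -312.2,   28.6]), np.float64(24.8))
top 0.05 (array([ 572.9, -311.1,   28.1]), np.float64(25.1))
side 0.046 (array([ 571.1, -313.3,   16.6]), np.float64(35.4))
side 0.05 (array([ 569.2, -305.2,   13.9]), np.float64(29.7))
```

View pics/end.png

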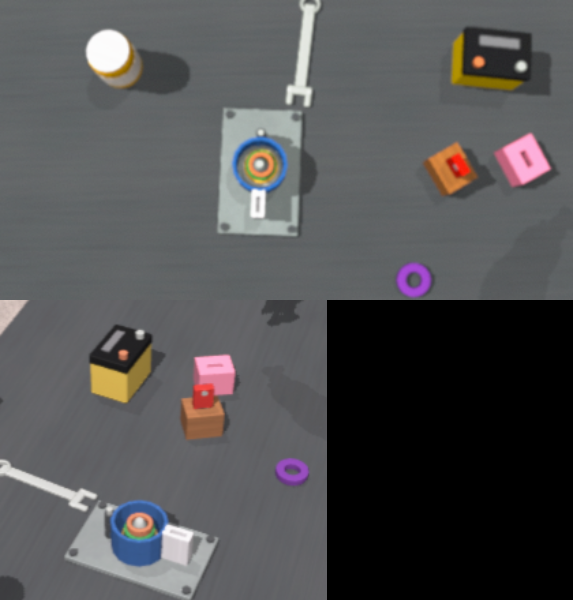

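The housing is closed, the gauge is in the brown stand, and the can, wrench and battery haven't moved. I'll compare the gauge's seating with the starting picture.

```bash
python3 - <<'E'
from m import *
snap()
for c in('top','side'):
    for im in (cv2.cvtColor(cv2.imread(f'pics/{c}0.png'),cv2.COLOR_BGR2RGB),IM[c]):
        s=redsoft(im);u=pix(c,[.571,-.312,.07]).astype(int);w=14;q=s[u[1]-w:u[1]+w,u[0]-w:u[0]+w];yy,xx=np.mgrid[:2*w,:2*w]
        col=q.sum(1); e=np.nonzero(col>2)[0]; print(c,(xx*q).sum()/q.sum()+u[0]-w,(yy*q).sum()/q.sum()+u[1]-w,q.sum(),e[[0,-1]]+u[1]-w,col[e[-1]-1:e[-1]+2].round(1))
print(pix('side',[.571,-.312,.066])-pix('side',[.571,-.312,.063]),pix('side',[.572,-.312,.066])-pix('side',[.571,-.312,.066]),pix('top',[.572,-.312,.066])-pix('top',[.571,-.312,.066]))
E
```

```text
top 443.76974997623347 251.04881642741708 233.75555555555556 [239 264] [2.9 2.8]
top 444.0792184396508 250.8203612176082 240.54444444444445 [239 264] [3.2 3. ]
side 379.2916645807259 179.70718397997496 221.94444444444443 [171 189] [11.5  7.1  1.9]
side 379.02115878979635 179.4215938303342 224.75555555555553 [171 189] [10.8  4.1  1.4]
[ 0.0916433  -1.07313115] [-0.44148178 -0.0983486 ] [-0.02510868 -0.50319349]
```

```bash
python3 -c "
from cell import *
print(finish_job())"
```

```text
the job is handed in; nothing more can be done
None
```

The job is handed in at about 60 s on the robot's clock: all four collars stacked largest to smallest, both halves closed flush, the seam checked with the gauge left in for over a second, and the gauge back in its stand within about half a millimetre of its starting position; the hand-in call gave no verdict.

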